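# Close the fixings tin and take its outer lid off again

## Task

Slide the open tin along the table, without lifting or tipping it, from the ring it stands in to the middle of the empty ring. Pick up the two nested lids together by the knob, lower them gently (not dropped) onto the tin until the inner lid is fully seated, and let go. Then take the outer lid alone by its collar, lift it level and straight up until it is clear of the knob, with the inner lid left undisturbed on the tin, and finish while still holding it there above the tin, motionless, ready to be labelled; leave everything else on the table where it is.

Things in the scene. Friction and masses are not known exactly. Their poses are not given: they have to be found in the camera images.
- tin: Open round steel tin, loose, 0.5 kg, outer diameter 90, height 60, bore 82 mm. A black stub handle, 14 wide, from 18 to 46 mm above the table, sticks out along the tin's own -x axis to 89 mm from its axis; grip it 55 mm or more from the axis. Origin: centre of its underside, z up. It starts in one of the two rings, handle roughly towards the robot.
- ring_start: Flat dark ring line on the table, outer diameter 118, line 5 mm wide, no height: the place where the tin stands at the start. Origin: its centre.
- ring_empty: Identical flat ring line (outer diameter 118 mm), empty at the start: where the tin must go, about 0.2 m to the left or right of the other ring. Origin: its centre, at table height.
- inner_lid: Inner lid, 0.14 kg, on the table under the outer lid: plug (diameter 77, foot 68, 14 deep), flange (diameter 95, 4 thick), upright round black knob (diameter 20, top 74 above the origin; its top 25 mm stand out above the outer lid's collar and lift both lids). Origin: centre of plug's underside, z up. Seated, plug in the tin, flange on its rim: origin 46 mm above the tin's origin.
- outer_lid: Outer lid, 0.11 kg, laid loosely over the inner: cap, diameter 106, skirt (inner diameter 100), top surface 16 above the origin, with a round collar (outer diameter 40, bore 30, top 42 above the origin) through which the knob stands. Origin: centre of the skirt's lower edge, z up; nested, 6 mm above the inner lid's origin. Lifts straight off; clear of the knob when risen 68 mm.
- label_roll: Bystander: white label roll, diameter 69, 52 mm tall, standing beyond the rings. Origin: centre of underside.
- tape_measure: Bystander: tape measure, 36x71x62 mm, standing beyond the rings. Origin: centre of underside.
- marker_b: Bystander: marker pen, 17x135x16 mm, lying on the robot's side of the rings. Origin: centre of underside.
- pack_soap: Bystander: flat green carton, 56x80x30 mm, on the robot's side of the lids. Origin: centre of underside.
- pack_clip: Bystander: small white carton, 61x60x36 mm, beyond the rings and the lids. Origin: centre of underside.
- tape_masking: Bystander: roll of masking tape lying flat, diameter 94, 25 mm tall, to the left of the lids. Origin: centre of underside.

How it is judged:
By the outcome, as a careful person would: the job done as asked, in the order asked, and still so for the second after the job is handed in, while the arm keeps its last pose, push and grip.
It also fails if it takes over 64 s, if anything falls off the work surface, if the arm or the gripper's body presses on something with over 40 N, if the wrist force passes 120 N, or if a joint passes its speed limit or range.

## Robot

A 6-joint arm with a two-finger parallel gripper is mounted at the origin on a cart in front of the work surface, level with it; the furniture and walls round the work are solid. World frame = base frame: x ahead of the robot, y to its left, z up, the work surface at z = 0. Lengths are in m, angles in degrees, forces in N, time in s.
With the tool pointing down it reaches from about 0.325 to 0.9 m from the base axis. Payload 3.5 kg.
Tool frame: the origin (TCP) lies at the centre of the arm's flange, where the gripper is bolted on; the fingertips stand 173 mm ahead of it and the grasp point (between the pads) lies 155 mm ahead of it; z points along the fingers, y is the direction in which the jaws open and shut (so a half turn about z gives the same grasp; the last joint's range is limited). The gripper opens to 85 mm and grips with 20 to 120 N. Pads are 22 mm wide; open, the fingers measure 114 mm over their backs; the gripper's body (76 mm by 85 mm) begins 54 mm behind the grasp point. The pads swing forward as they close: fully open they stand 13 mm farther back than shut.
Start: joints at [-79.148, 15.837, -1.513, 72.651, 0, 84.076], TCP at [0.18, -0.598, 0.405] pointing down, gripper open.
Joint ranges: [-178.77, 178.77], [-48.84, 107.48], [-61.69, 71.31], [-111.58, 123.2], [-90, 87.43], [-180, 180]. Speed limits (degrees/s): [147.25, 147.25, 180, 180, 180, 180].

## Interface

Orientations are given as a 3x3 rotation matrix whose columns are the frame's x, y, z axes.
In Python, from rig import env gives the robot as it stands.
- The arm moves only by the tool step_arm, never from a script. Its argument "steps" is a list of rows, each an object of numbers: "tx", "ty", "tz": the shift along the tool's x, y, z in m; "rx", "ry", "rz": the turn, a rotation vector about the tool's x, y, z in rad; "claw": the closure, from 0 (fully open) to 1 (shut). A call has 1 to 10 rows; each row shifts and turns the pose as measured when the row begins, along the tool's axes as they then stand; what a row does not reach is not made up. A row lasts 1/10 s, in which the tool goes at most 50 mm and 8.59 degrees, less where a joint would pass 70% of its speed; a pose out of reach is approached as far as the arm can. A call with a gripper value outside its range is refused whole. The fingers move at their own pace and stop on an object; "grip_force" is the grip in N (left out, the last holds). Time passes only in rows, so rows that do not move let the fingers close. It gives the time, the measured TCP pose, the force and the opening at its end, in the units of the state.
- env.read_state(): the state, without advancing time (a new reading comes with each control period).
- env.grab_frame(name): name is "scene" or "top" or "wrist"; returns a dict with "frame" (480x640x3 uint8, red, green, blue), "depth" (480x640 float32, m along the optical axis (not along the pixel's ray), 0 where there is no reading), "vfov" (degrees; the focal length in pixels is half the picture's height over the tangent of half this angle, whatever the lens; pixels are square), "cx", "cy" (the principal point, pixels), "rvec" (rotation vector, rad) and "tvec" (3), from world to camera coordinates, as OpenCV has them; the wrist camera has in their place "tool_from_camera" (4x4, takes a point from camera to tool coordinates, whose origin is the TCP and whose axes are the flange's). Camera axes: x right, y down, z forward; pixel columns grow to the right and rows downward; lengths in m; the calibration is good to about 2 mm. A picture is of the moment at which its call begins: read the wrist's pose just before it.
- env.hand_in(): hands the job in, once; it reports no verdict.
Trained networks look in a picture, given as the dict that the camera call returned (one of the last four; its "shot" number tells which), for a name from the list of things; names that differ only in an ending like _2 or _b are one class to them, and where a whole thing is asked for, a point or a joint stands for the part that bears it (a point fixed in the world has none). Each returns a list of dicts, best first, with "p" (0 to 1); they miss things now and then, are a little off and sometimes report something else, mostly with a low value. They report only what shows in the picture. A call takes as long as a camera call.
- env.silhouettes(picture, name): "pixels" (480x640 bool, what is visible of it) and "xy" ([column, row] in pixels, amid what is visible of it).
The state is a dict: "time": time; "qpos": joint angles; "qvel": joint speeds; "tau": joint torques, N m; "tcp_pos": TCP position; "tcp_rot": TCP orientation; "ft_force": force on the tool from outside, world axes, zero at the start; "ft_torque": the same for the moment, N m; "grip_width": opening from 0.0 (shut) to 1.0 (fully open).
Only numpy, scipy, OpenCV 4.12 (cv2) and the standard library are available. Lean on these libraries where they do the work, as an engineer would, in place of code of your own. Each camera call takes 0.05 s, during which the arm holds its last target.

## Working session

There is one attempt and no reset: what is moved stays moved. The work goes in short steps, Python scripts to look and compute and a tool call to move; the robot and the scene stay as the last step left them, time stands still between calls to the robot, and variables do not carry over. Pictures are saved under pics/ and viewed, and the job is handed in when it is done.

Besides the shell and the picture viewer there is one more tool, called after "Emit:" as a command line: name --argument value ..., lists and objects as JSON in quotes. step_arm: Moves the arm, as the interface text tells. Its arguments: {"type":"object","properties":{"steps":{"type":"array"},"grip_force":{"type":"number"}},"required":["steps"]}

```bash
mkdir -p pics; ls
cat > h.py <<'E'
import numpy as np, cv2
from rig import env
def save(d,n): cv2.imwrite('pics/'+n,cv2.cvtColor(d['frame'],cv2.COLOR_RGB2BGR))
def cam(d,st=None):
    f=240/np.tan(np.radians(d['vfov'])/2)
    if 'rvec' in d and d['rvec'] is not None:
        R=cv2.Rodrigues(np.array(d['rvec'],float))[0]; t=np.array(d['tvec'],float).ravel()
        return f,R.T,-R.T@t
    T=np.eye(4);T[:3,:3]=st['tcp_rot'];T[:3,3]=st['tcp_pos'];T=T@np.array(d['tool_from_camera'])
    return f,T[:3,:3],T[:3,3]
def pts(d,mask,st=None):
    f,R,c=cam(d,st); v,u=np.nonzero(mask&(d['depth']>0)); z=d['depth'][v,u]
    P=np.c_[(u-d['cx'])/f*z,(v-d['cy'])/f*z,z]
    return P@R.T+c
def ray(d,u,v,h,st=None):
    f,R,c=cam(d,st); r=R@np.array([(u-d['cx'])/f,(v-d['cy'])/f,1.]); return c+r*(h-c[2])/r[2]
def proj(d,P,st=None):
    f,R,c=cam(d,st); q=(np.atleast_2d(P)-c)@R; return np.c_[q[:,0]/q[:,2]*f+d['cx'],q[:,1]/q[:,2]*f+d['cy']]
E
python3 - <<'E'
from h import *
s=env.read_state(); print(s)
for n in ['scene','top','wrist']:
    d=env.grab_frame(n); save(d,n+'0.png'); print(n,{k:v for k,v in d.items() if k not in('frame','depth')})
    if n=='top':
        for k in ['tin','ring_start','ring_empty','inner_lid','outer_lid','label_roll','tape_measure','marker_b','pack_soap','pack_clip','tape_masking']:
            for r in env.silhouettes(d,k)[:2]:
                P=pts(d,r['pixels']); print(k,round(r['p'],2),r['xy'],r['pixels'].sum(),P.min(0).round(3),P.max(0).round(3),np.median(P,0).round(3)) if len(P) else print(k,r['p'],r['xy'])
E
```

```text
pics
{'time': 0.0, 'qpos': array([-7.91488373e+01,  1.58806930e+01, -1.59889551e+00,  7.26496080e+01,
       -1.21078828e-03,  8.40772321e+01]), 'qvel': array([ 0.07115447,  0.04594701,  0.01173973, -0.08088637,  0.08692031,
        0.03962128]), 'tau': array([ 8.90762421e-04, -4.45505977e+01,  2.95204335e+01,  1.64053787e-02,
       -6.57109626e-05,  9.87732392e-06]), 'tcp_pos': array([ 0.18030351, -0.59801902,  0.4035242 ]), 'tcp_rot': array([[ 9.57450947e-01,  2.88595713e-01, -4.45258578e-04],
       [ 2.88595979e-01, -9.57448419e-01,  2.21060494e-03],
       [ 2.11658988e-04, -2.24504563e-03, -9.99997457e-01]]), 'ft_force': array([-0.8268445 , -0.34997549, -0.9475743 ]), 'ft_torque': array([-0.01987234,  0.06792837, -0.03056005]), 'grip_width': 1.001006915133021}
scene {'vfov': 53.82646391878802, 'cx': 316.023597752393, 'cy': 233.89170330142744, 'rvec': array([ 0.98655171, -2.55826324,  0.91105281]), 'tvec': array([0.59108881, 0.11517829, 0.99829879]), 'shot': 1}
top {'vfov': 53.11066659959617, 'cx': 315.2623260255608, 'cy': 247.36442576316318, 'rvec': array([ 2.21413481, -2.1467
[... 1105 characters left out ...]
.005] [0.709 0.391 0.1  ] [0.661 0.355 0.035]
pack_clip 0.61 [162.9, 285.9] 935 [ 0.381  0.501 -0.005] [0.473 0.597 0.029] [0.427 0.552 0.023]
tape_masking 0.97 [161.7, 288.5] 889 [ 0.382  0.501 -0.004] [0.472 0.601 0.029] [0.426 0.551 0.023]
wrist {'vfov': 60.28429702421959, 'cx': 316.3315180827341, 'cy': 242.04683056086853, 'tool_from_camera': array([[ 3.50926871e-04, -9.55760661e-01, -2.94145263e-01,
         7.49735602e-02],
       [ 9.99999774e-01,  1.66842475e-04,  6.50920962e-04,
         2.94500708e-04],
       [-5.73048726e-04, -2.94145425e-01,  9.55760504e-01,
         3.07347745e-02],
       [ 0.00000000e+00,  0.00000000e+00,  0.00000000e+00,
         1.00000000e+00]]), 'shot': 3}
```

View pics/scene0.png

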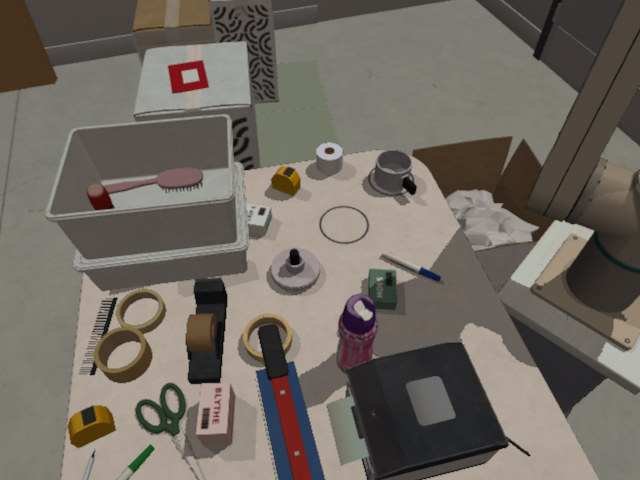

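View pics/top0.png

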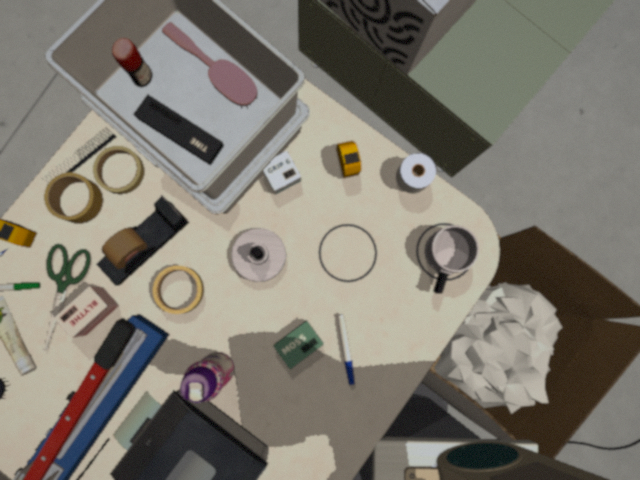

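The top view shows the tin at px (450,250) with its handle at (440,283), the empty ring at (348,253), and the lids at (257,255). Next I refine these positions.

```bash
cat > fit.py <<'E'
from h import *
from scipy.optimize import least_squares
def circ(P,r=None):
    x=P[:,:2]; c0=x.mean(0)
    if r: s=least_squares(lambda p:np.hypot(*(x-p[:2]).T)-r,c0,loss='soft_l1',f_scale=.002); return s.x,r
    s=least_squares(lambda p:np.hypot(*(x-p[:2]).T)-p[2],[*c0,.05],loss='soft_l1',f_scale=.002); return s.x[:2],s.x[2]
def rayN(d,uv,h,st=None): return np.array([ray(d,u,v,h,st) for u,v in uv])
def ringfit(d,name,st=None,maxn=1):
    for r in env.silhouettes(d,name)[:maxn]:
        v,u=np.nonzero(r['pixels']); print(name,r['p'],circ(rayN(d,np.c_[u,v],0,st)), len(u))
def hull(d,m,h,st=None):
    c,_=cv2.findContours(m.astype(np.uint8),cv2.RETR_EXTERNAL,cv2.CHAIN_APPROX_NONE)
    return cv2.convexHull(max(c,key=len))[:,0]
E
python3 - <<'E'
from fit import *
d=env.grab_frame('top')
for n in['ring_start','ring_empty']: ringfit(d,n)
for n,zs in [('tin',(.055,.068)),('outer_lid',(.015,.03)),('outer_lid',(.04,.055)),('inner_lid',(.066,.08))]:
    m=env.silhouettes(d,n)[0]['pixels']; P=pts(d,m); Q=P[(P[:,2]>zs[0])&(P[:,2]<zs[1])]
    print(n,len(Q),Q.mean(0),(Q.min(0)+Q.max(0))/2,circ(Q))
    if n=='tin': 
        H=P[(P[:,2]>.03)&(P[:,2]<.052)]; 
        g=d['frame'].max(2)
        dk=m&(g<50); Pd=pts(d,dk); print('dark',dk.sum(),Pd.mean(0),Pd.min(0),Pd.max(0)); v,u=np.nonzero(dk); print(u.min(),u.max(),v.min(),v.max())
im=cv2.resize(cv2.cvtColor(d['frame'][200:310,380:500],cv2.COLOR_RGB2BGR),None,fx=6,fy=6-.5,interpolation=cv2.INTER_NEAREST)
cv2.imwrite('pics/z1.png',im[:600])
E
```

```text
ring_start 0.59 (array([0.51957702, 0.02298994]), np.float64(0.056368672503321435)) 279
ring_empty 0.65 (array([0.51110909, 0.21892709]), np.float64(0.05627984341314786)) 262
tin 302 [0.51717904 0.02517144 0.05930189] [0.5197911  0.02203645 0.05930227] (array([0.51973185, 0.0216265 ]), np.float64(0.04239549492788522))
dark 264 [0.48980927 0.02732728 0.03882235] [ 0.43870331 -0.02198854  0.02037193] [0.55793653 0.06581453 0.0504547 ]
427 474 230 291
outer_lid 1920 [0.49899762 0.39463628 0.02145732] [0.50017755 0.39505106 0.02238231] (array([0.50020951, 0.39563224]), np.float64(0.03984815838449595))
outer_lid 167 [0.49982015 0.39543739 0.04691173] [0.50035523 0.39551527 0.04561015] (array([0.49993212, 0.39507254]), np.float64(0.01735360692293315))
inner_lid 94 [0.49990683 0.39485958 0.07280389] [0.49982271 0.39531394 0.07165444] (array([0.49997675, 0.39483902]), np.float64(0.006938004507925054))
```

View pics/z1.png

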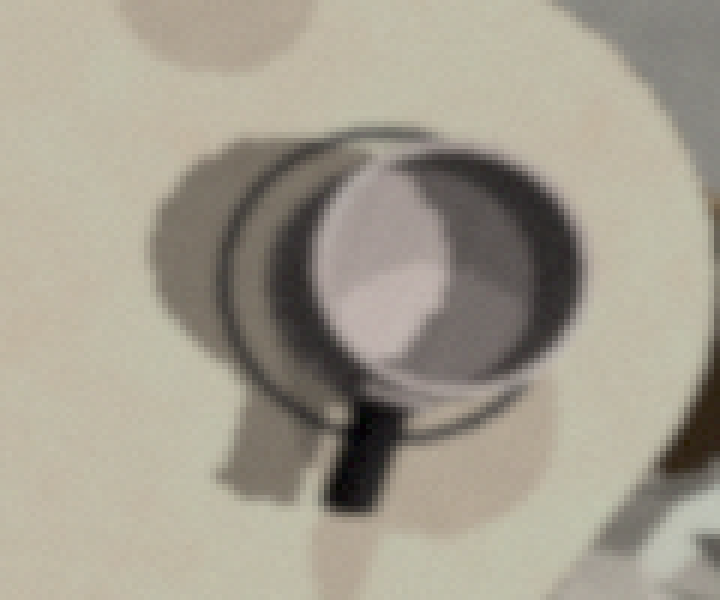

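Emit:
step_arm --steps '[{"tz": 0}, {"tz": 0}, {"tz": 0}]'

```text
$.steps[0]: bad value
```

Run:
```python
from fit import *
d=env.grab_frame('top')
a=ray(d,443,275.5,.046);b=ray(d,438.7,292,.044);print(a,b,np.degrees(np.arctan2(*(a-b)[1::-1])))
m=np.zeros((480,640),bool);m[272:296,430:452]=1;m&=d['frame'].max(2)<45
v,u=np.nonzero(m);Q=rayN(d,np.c_[u,v],.044)
w,V=np.linalg.eigh(np.cov(Q[:,:2].T));print(Q.mean(0),V[:,1],np.degrees(np.arctan2(*(V[:,1]*np.sign(V[0,1]))[::-1])), len(u))
```

```text
[0.46855226 0.04017626 0.046     ] [0.4369856  0.04778913 0.044     ] -13.558979018957645
[0.45640307 0.04524442 0.044     ] [-0.95762912  0.28800427] -16.738512226524172 129
```

Emit:
step_arm --steps '[{"tx": 0.0, "ty": 0.0, "tz": 0.0, "rx": 0.0, "ry": 0.0, "rz": 0.0, "claw": 0.0}]'

```text
time: 1.2
tcp_pos: [0.1804, -0.5984, 0.4047]
tcp_rot: [[0.957, 0.289, 0.0], [0.289, -0.957, -0.0], [0.0, 0.0, -1.0]]
ft_force: [0.4, -0.5, -0.1]
grip_width: 0.997
```

```bash
cat > plan.py <<'E'
from h import *
from scipy.spatial.transform import Rotation as Ro
import sys,json
def plan(pos,yaw,n,nr=None,st=None):
    s=st or env.read_state(); p=np.array(s['tcp_pos']); R=np.array(s['tcp_rot'])
    Rt=np.array([[np.cos(yaw),np.sin(yaw),0],[np.sin(yaw),-np.cos(yaw),0],[0,0,-1]])
    out=[]
    for i in range(n):
        d=R.T@(np.array(pos)-p)/(n-i); k=max((nr or n)-i,1)
        w=Ro.from_matrix(R.T@Rt).as_rotvec()/k
        if np.linalg.norm(w)>.149: w*=.149/np.linalg.norm(w)
        d=d.round(4);w=w.round(3)
        p=p+R@d;R=R@Ro.from_rotvec(w).as_matrix()
        out.append(dict(zip(['tx','ty','tz','rx','ry','rz'],[float(x) for x in [*d,*w]])))
    for o in out: print({k:v for k,v in o.items() if v})
    print('now',np.round(s['tcp_pos'],4),np.degrees(np.arctan2(R[1,0],R[0,0])).round(2))
E
python3 - <<'E'
from plan import *
plan([.44,.045,.40],np.radians(163),20)
E
```

```text
{'tx': 0.0217, 'ty': -0.0271, 'tz': 0.0002, 'rz': -0.128}
{'tx': 0.025, 'ty': -0.0241, 'tz': 0.0002, 'rz': -0.128}
{'tx': 0.0279, 'ty': -0.0207, 'tz': 0.0002, 'rz': -0.128}
{'tx': 0.0303, 'ty': -0.0169, 'tz': 0.0002, 'rz': -0.128}
{'tx': 0.0322, 'ty': -0.0129, 'tz': 0.0002, 'rz': -0.128}
{'tx': 0.0336, 'ty': -0.0087, 'tz': 0.0002, 'rz': -0.127}
{'tx': 0.0344, 'ty': -0.0044, 'tz': 0.0003, 'rz': -0.128}
{'tx': 0.0347, 'tz': 0.0002, 'rz': -0.127}
{'tx': 0.0344, 'ty': 0.0044, 'tz': 0.0003, 'rz': -0.128}
{'tx': 0.0336, 'ty': 0.0088, 'tz': 0.0002, 'rz': -0.127}
{'tx': 0.0322, 'ty': 0.0129, 'tz': 0.0003, 'rz': -0.128}
{'tx': 0.0303, 'ty': 0.0169, 'tz': 0.0002, 'rz': -0.127}
{'tx': 0.0279, 'ty': 0.0206, 'tz': 0.0003, 'rz': -0.128}
{'tx': 0.025, 'ty': 0.024, 'tz': 0.0002, 'rz': -0.127}
{'tx': 0.0217, 'ty': 0.027, 'tz': 0.0003, 'rz': -0.128}
{'tx': 0.0181, 'ty': 0.0296, 'tz': 0.0002, 'rz': -0.127}
{'tx': 0.0142, 'ty': 0.0316, 'tz': 0.0003, 'rz': -0.128}
{'tx': 0.0101, 'ty': 0.0332, 'tz': 0.0002, 'rz': -0.127}
{'tx': 0.0058, 'ty': 0.0342, 'tz': 0.0003, 'rz': -0.128}
{'tx': 0.0014, 'ty': 0.0346, 'tz': 0.0002, 'rz': -0.127}
now [ 0.1804 -0.5984  0.4047] 163.0
```

Emit:
step_arm --steps '[{"tx": 0.022, "ty": -0.027, "rz": -0.128}, {"tx": 0.025, "ty": -0.024, "rz": -0.128}, {"tx": 0.028, "ty": -0.021, "rz": -0.128}, {"tx": 0.03, "ty": -0.017, "rz": -0.128}, {"tx": 0.032, "ty": -0.013, "rz": -0.128}, {"tx": 0.034, "ty": -0.009, "rz": -0.128}, {"tx": 0.034, "ty": -0.004, "rz": -0.128}, {"tx": 0.035, "rz": -0.128}, {"tx": 0.034, "ty": 0.004, "rz": -0.128}, {"tx": 0.034, "ty": 0.009, "rz": -0.128}]'

```text
$.steps[0]: bad value
```

Emit:
step_arm --steps '[{"tx": 0.022, "ty": -0.027, "tz": 0, "rx": 0, "ry": 0, "rz": -0.128, "claw": 0}, {"tx": 0.025, "ty": -0.024, "tz": 0, "rx": 0, "ry": 0, "rz": -0.128, "claw": 0}, {"tx": 0.028, "ty": -0.021, "tz": 0, "rx": 0, "ry": 0, "rz": -0.128, "claw": 0}, {"tx": 0.03, "ty": -0.017, "tz": 0, "rx": 0, "ry": 0, "rz": -0.128, "claw": 0}, {"tx": 0.032, "ty": -0.013, "tz": 0, "rx": 0, "ry": 0, "rz": -0.128, "claw": 0}, {"tx": 0.034, "ty": -0.009, "tz": 0, "rx": 0, "ry": 0, "rz": -0.128, "claw": 0}, {"tx": 0.034, "ty": -0.004, "tz": 0, "rx": 0, "ry": 0, "rz": -0.128, "claw": 0}, {"tx": 0.035, "ty": 0, "tz": 0, "rx": 0, "ry": 0, "rz": -0.128, "claw": 0}, {"tx": 0.034, "ty": 0.004, "tz": 0, "rx": 0, "ry": 0, "rz": -0.128, "claw": 0}, {"tx": 0.034, "ty": 0.009, "tz": 0, "rx": 0, "ry": 0, "rz": -0.128, "claw": 0}]'

```text
time: 2.2
tcp_pos: [0.3054, -0.2663, 0.4041]
tcp_rot: [[-0.046, 0.999, 0.003], [0.999, 0.046, -0.006], [-0.006, 0.003, -1.0]]
ft_force: [0.8, 0.4, 0.5]
grip_width: 1.002
```

Run:
```python
from plan import *
print(env.read_state()['qpos'])
plan([.44,.045,.40],np.radians(163),10)
```

```text
[-50.22267933  -7.14436237 -26.59456043  70.18712089  -0.07473693
  37.11928048]
{'tx': 0.0305, 'ty': 0.0149, 'tz': 0.0003, 'ry': 0.001, 'rz': -0.123}
{'tx': 0.0284, 'ty': 0.0185, 'tz': 0.0003, 'ry': 0.001, 'rz': -0.123}
{'tx': 0.0259, 'ty': 0.0219, 'tz': 0.0003, 'ry': 0.001, 'rz': -0.123}
{'tx': 0.0231, 'ty': 0.0249, 'tz': 0.0003, 'ry': 0.001, 'rz': -0.123}
{'tx': 0.0198, 'ty': 0.0275, 'tz': 0.0004, 'rz': -0.123}
{'tx': 0.0163, 'ty': 0.0297, 'tz': 0.0004, 'ry': 0.001, 'rz': -0.123}
{'tx': 0.0125, 'ty': 0.0315, 'tz': 0.0004, 'rz': -0.122}
{'tx': 0.0086, 'ty': 0.0328, 'tz': 0.0004, 'ry': 0.001, 'rz': -0.123}
{'tx': 0.0046, 'ty': 0.0336, 'tz': 0.0004, 'rz': -0.122}
{'tx': 0.0004, 'ty': 0.034, 'tz': 0.0003, 'ry': 0.001, 'rz': -0.123}
now [ 0.3054 -0.2663  0.4041] 163.02
```

Emit:
step_arm --steps '[{"tx": 0.0305, "ty": 0.015, "tz": 0, "rx": 0, "ry": 0.001, "rz": -0.123, "claw": 0}, {"tx": 0.0285, "ty": 0.0185, "tz": 0, "rx": 0, "ry": 0.001, "rz": -0.123, "claw": 0}, {"tx": 0.026, "ty": 0.022, "tz": 0, "rx": 0, "ry": 0.001, "rz": -0.123, "claw": 0}, {"tx": 0.023, "ty": 0.025, "tz": 0, "rx": 0, "ry": 0.001, "rz": -0.123, "claw": 0}, {"tx": 0.02, "ty": 0.0275, "tz": 0, "rx": 0, "ry": 0, "rz": -0.123, "claw": 0}, {"tx": 0.0165, "ty": 0.03, "tz": 0, "rx": 0, "ry": 0.001, "rz": -0.123, "claw": 0}, {"tx": 0.0125, "ty": 0.0315, "tz": 0, "rx": 0, "ry": 0, "rz": -0.123, "claw": 0}, {"tx": 0.0085, "ty": 0.033, "tz": 0, "rx": 0, "ry": 0.001, "rz": -0.123, "claw": 0}, {"tx": 0.0045, "ty": 0.0335, "tz": 0, "rx": 0, "ry": 0, "rz": -0.123, "claw": 0}, {"tx": 0, "ty": 0.034, "tz": 0, "rx": 0, "ry": 0.001, "rz": -0.123, "claw": 0}]'

```text
time: 3.2
tcp_pos: [0.4357, 0.0632, 0.4064]
tcp_rot: [[-0.971, 0.24, 0.009], [0.24, 0.971, -0.004], [-0.009, -0.002, -1.0]]
ft_force: [0.9, -0.2, 0.6]
grip_width: 0.999
```

```bash
cat > wl.py <<'E'
from fit import *
import sys
s=env.read_state(); d=env.grab_frame('wrist'); save(d,sys.argv[1]); print(s['time'],s['tcp_pos'],s['tcp_rot'].round(4).tolist(),s['qpos'].round(1))
E
python3 - <<'E'
import sys; sys.argv=['','w1.png']
exec(open('wl.py').read())
r=env.silhouettes(d,'tin')[0]; m=r['pixels']; P=pts(d,m,s); print(r['p'],r['xy'])
Q=P[(P[:,2]>.052)&(P[:,2]<.068)]; print('rim',len(Q),Q.mean(0),circ(Q))
dk=m&(d['frame'].max(2)<45); PP=pts(d,dk,s); H=PP[(PP[:,2]>.025)&(PP[:,2]<.054)&(PP[:,0]<.475)]; print(len(H),H.mean(0),H.min(0),H.max(0))
T=H[H[:,2]>.04]; print(T.mean(0)); w,V=np.linalg.eigh(np.cov(T[:,:2].T)); print(V[:,1],np.sqrt(w))
E
```

```text
3.2 [0.43569455 0.06315311 0.40642064] [[-0.9706, 0.2404, 0.0087], [0.2403, 0.9707, -0.0041], [-0.0094, -0.0019, -1.0]] [ -0.1  -3.4 -23.   69.9  -0.2  13.8]
0.56 [294.8, 302.3]
rim 2079 [0.52104252 0.02061094 0.05847892] (array([0.51957273, 0.02113147]), np.float64(0.042593175934089254))
776 [0.45319853 0.04226785 0.04449489] [0.43506094 0.02727661 0.02515574] [0.47447717 0.05303498 0.04809757]
[0.45415659 0.04206542 0.04557134]
[-0.9526992   0.30391486] [0.00368533 0.01152838]
```

View pics/w1.png

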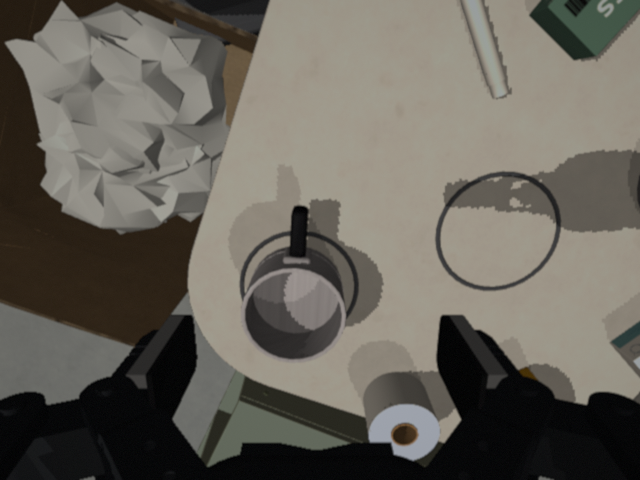

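The wrist view shows the tin at px (295,315), its handle at (300,230), and the empty ring at (498,230). The rim and handle fits agree with the top camera.

Run:
```python
import sys; sys.argv=['','w2.png']
exec(open('wl.py').read())
ringfit(d,'ring_empty',s); ringfit(d,'ring_start',s)
from plan import *
plan([.453,.0425,.30],np.radians(162.4),4)
```

```text
3.3 [0.43646889 0.06440345 0.40647456] [[-0.9709, 0.2392, 0.0093], [0.2392, 0.971, -0.0027], [-0.0097, -0.0004, -1.0]] [  0.   -3.4 -22.9  69.9  -0.2  13.9]
ring_empty 0.93 (array([0.51176221, 0.21942315]), np.float64(0.05638055528370641)) 1919
ring_start 0.66 (array([0.52047927, 0.02311979]), np.float64(0.05657918267001621)) 1009
{'tx': -0.0053, 'ty': -0.0035, 'tz': 0.0266, 'rx': -0.001, 'ry': 0.002, 'rz': 0.015}
{'tx': -0.0053, 'ty': -0.0034, 'tz': 0.0265, 'ry': 0.002, 'rz': 0.015}
{'tx': -0.0055, 'ty': -0.0033, 'tz': 0.0266, 'rx': -0.001, 'ry': 0.002, 'rz': 0.014}
{'tx': -0.0055, 'ty': -0.0033, 'tz': 0.0265, 'ry': 0.002, 'rz': 0.015}
now [0.4353 0.0615 0.4061] 162.37
```

Emit:
step_arm --steps '[{"tx": -0.0053, "ty": -0.0035, "tz": 0.0265, "rx": 0, "ry": 0.002, "rz": 0.015, "claw": 0}, {"tx": -0.0053, "ty": -0.0035, "tz": 0.0265, "rx": 0, "ry": 0.002, "rz": 0.015, "claw": 0}, {"tx": -0.0055, "ty": -0.0033, "tz": 0.0265, "rx": 0, "ry": 0.002, "rz": 0.015, "claw": 0}, {"tx": -0.0055, "ty": -0.0033, "tz": 0.0265, "rx": 0, "ry": 0.002, "rz": 0.015, "claw": 0}, {"tx": 0, "ty": 0, "tz": 0, "rx": 0, "ry": 0, "rz": 0, "claw": 0}]'

```text
time: 3.95
tcp_pos: [0.4525, 0.036, 0.2995]
tcp_rot: [[-0.948, 0.319, 0.004], [0.319, 0.948, -0.004], [-0.005, -0.002, -1.0]]
ft_force: [-0.6, -0.4, -0.5]
grip_width: 1.004
```

Run:
```python
import sys; sys.argv=['','w3.png']
exec(open('wl.py').read())
m=env.silhouettes(d,'tin')[0]['pixels']; P=pts(d,m,s)
Q=P[(P[:,2]>.052)&(P[:,2]<.068)]; print('rim',len(Q),circ(Q))
dk=m&(d['frame'].max(2)<45); PP=pts(d,dk,s); T=PP[(PP[:,2]>.04)&(PP[:,2]<.052)&(PP[:,0]<.475)]; print(len(T),T.mean(0)); w,V=np.linalg.eigh(np.cov(T[:,:2].T)); print(V[:,1],np.sqrt(w))
from plan import *
plan([.453,.0425,.188],np.radians(162.4),5)
```

```text
3.95 [0.45252494 0.03597959 0.29949413] [[-0.9479, 0.3186, 0.0043], [0.3186, 0.9479, -0.0039], [-0.0053, -0.0023, -1.0]] [ -3.6   3.3 -30.1  56.4  -0.2  15. ]
rim 4664 (array([0.51922916, 0.02107202]), np.float64(0.04250992399706233))
1554 [0.4540289  0.04194166 0.04545825]
[-0.94897812  0.31534191] [0.0037912  0.01154117]
{'tx': 0.0008, 'ty': 0.0011, 'tz': 0.0229, 'ry': 0.002, 'rz': -0.003}
{'tx': 0.0007, 'ty': 0.0011, 'tz': 0.0229, 'ry': 0.002, 'rz': -0.003}
{'tx': 0.0007, 'ty': 0.0011, 'tz': 0.0229, 'ry': 0.002, 'rz': -0.003}
{'tx': 0.0007, 'ty': 0.0011, 'tz': 0.0229, 'ry': 0.002, 'rz': -0.003}
{'tx': 0.0006, 'ty': 0.0011, 'tz': 0.0229, 'rx': -0.001, 'ry': 0.002, 'rz': -0.004}
now [0.4539 0.0365 0.3026] 162.42
```

View pics/w3.png

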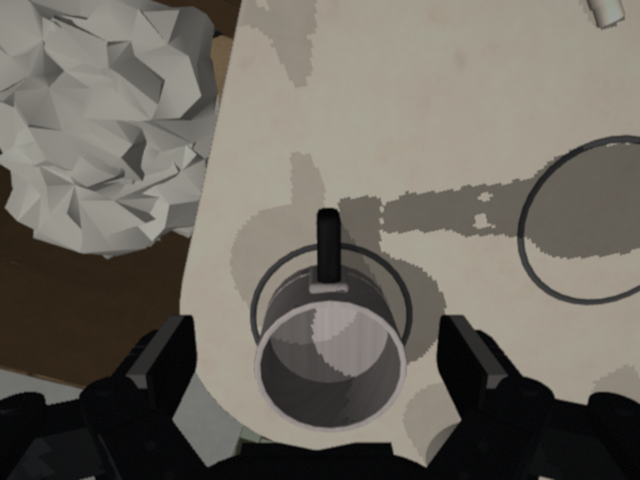

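The wrist view shows the handle vertical at px (329,245) and the tin centred at about (332,365). The measurements are consistent, so I'll descend.

Emit:
step_arm --steps '[{"tx": 0.001, "ty": 0.001, "tz": 0.023, "rx": 0, "ry": 0.002, "rz": -0.003, "claw": 0}, {"tx": 0.001, "ty": 0.001, "tz": 0.023, "rx": 0, "ry": 0.002, "rz": -0.003, "claw": 0}, {"tx": 0.001, "ty": 0.001, "tz": 0.023, "rx": 0, "ry": 0.002, "rz": -0.003, "claw": 0}, {"tx": 0, "ty": 0.001, "tz": 0.023, "rx": 0, "ry": 0.001, "rz": 0, "claw": 0}, {"tx": 0, "ty": 0.001, "tz": 0.012, "rx": 0, "ry": 0, "rz": 0, "claw": 0}, {"tx": 0, "ty": 0, "tz": 0, "rx": 0, "ry": 0, "rz": 0, "claw": 0}]'

```text
time: 4.65
tcp_pos: [0.4607, 0.0402, 0.2081]
tcp_rot: [[-0.95, 0.312, 0.026], [0.312, 0.95, -0.003], [-0.026, 0.006, -1.0]]
ft_force: [-0.6, -0.3, 0.2]
grip_width: 1.003
```

Run:
```python
import sys; sys.argv=['','w4.png']
exec(open('wl.py').read())
from plan import *
plan([.453,.0425,.188],np.radians(162.2),2)
```

```text
4.65 [0.46066342 0.04017293 0.20810426] [[-0.9498, 0.3117, 0.0262], [0.3118, 0.9502, -0.0027], [-0.0257, 0.0057, -0.9997]] [ -3.   10.5 -35.3  42.8  -0.1  15.2]
{'tx': 0.0045, 'ty': -0.0002, 'tz': 0.0103, 'rx': 0.003, 'ry': 0.014, 'rz': -0.003}
{'tx': 0.0044, 'ty': -0.0002, 'tz': 0.0104, 'rx': 0.003, 'ry': 0.013, 'rz': -0.003}
now [0.4611 0.0401 0.2089] 162.18
```

View pics/w4.png

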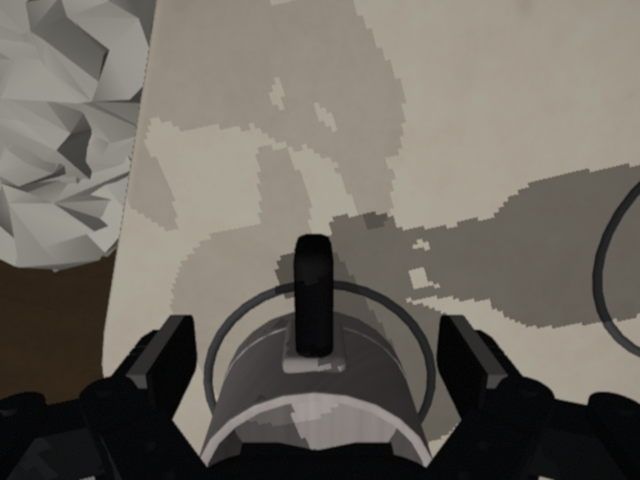

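Emit:
step_arm --steps '[{"tx": 0.0045, "ty": 0, "tz": 0.008, "rx": 0.003, "ry": 0.014, "rz": -0.003, "claw": 0}, {"tx": 0.0045, "ty": 0, "tz": 0.008, "rx": 0.003, "ry": 0.013, "rz": -0.003, "claw": 0}, {"tx": 0, "ty": 0, "tz": 0, "rx": 0, "ry": 0, "rz": 0, "claw": 0}, {"tx": 0, "ty": 0, "tz": 0, "rx": 0, "ry": 0, "rz": 0, "claw": 0}]'

```text
time: 5.1
tcp_pos: [0.4544, 0.043, 0.1951]
tcp_rot: [[-0.952, 0.306, 0.004], [0.306, 0.952, -0.0], [-0.004, 0.001, -1.0]]
ft_force: [0.3, -0.2, 0.2]
grip_width: 1.004
```

Run:
```python
import sys; sys.argv=['','w5.png']
exec(open('wl.py').read())
from plan import *
plan([.453,.0425,.188],np.radians(162.2),2)
```

```text
5.1 [0.45441068 0.04299895 0.19513927] [[-0.9522, 0.3056, 0.0044], [0.3056, 0.9522, -0.0003], [-0.0043, 0.0011, -1.0]] [ -2.7  11.5 -36.   42.2  -0.   15.1]
{'tx': 0.0005, 'ty': -0.0004, 'tz': 0.0035, 'rx': 0.001, 'ry': 0.002}
{'tx': 0.0006, 'ty': -0.0005, 'tz': 0.0036, 'ry': 0.002}
now [0.4543 0.043  0.1951] 162.21
```

View pics/w5.png

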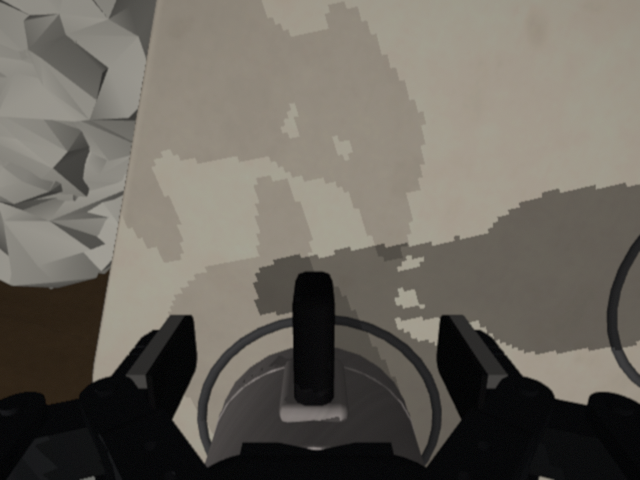

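The handle is centred between the pads at px 314. I'll lower the last few mm and close.

Emit:
step_arm --steps '[{"tx": 0.0005, "ty": -0.0005, "tz": 0.003, "rx": 0, "ry": 0.002, "rz": 0, "claw": 0}, {"tx": 0, "ty": 0, "tz": 0.003, "rx": 0, "ry": 0.001, "rz": 0, "claw": 0.5}, {"tx": 0, "ty": 0, "tz": 0, "rx": 0, "ry": 0, "rz": 0, "claw": 0.8}, {"tx": 0, "ty": 0, "tz": 0, "rx": 0, "ry": 0, "rz": 0, "claw": 1}, {"tx": 0, "ty": 0, "tz": 0, "rx": 0, "ry": 0, "rz": 0, "claw": 1}, {"tx": 0, "ty": 0, "tz": 0, "rx": 0, "ry": 0, "rz": 0, "claw": 1}]' --grip_force 50

```text
time: 5.75
tcp_pos: [0.454, 0.0425, 0.1891]
tcp_rot: [[-0.952, 0.306, 0.002], [0.306, 0.952, 0.0], [-0.002, 0.001, -1.0]]
ft_force: [-5.6, -1.3, 7.4]
grip_width: 0.153
```

Emit:
step_arm --steps '[{"tx": 0, "ty": 0, "tz": 0, "rx": 0, "ry": 0, "rz": 0, "claw": 1}, {"tx": 0, "ty": 0, "tz": 0, "rx": 0, "ry": 0, "rz": 0, "claw": 1}]'

```text
time: 5.95
tcp_pos: [0.454, 0.0425, 0.1892]
tcp_rot: [[-0.952, 0.306, 0.002], [0.306, 0.952, 0.0], [-0.002, 0.001, -1.0]]
ft_force: [0.6, 0.4, 0.2]
grip_width: 0.153
```

Run:
```python
import sys; sys.argv=['','w6.png']
exec(open('wl.py').read())
from plan import *
print(s['ft_force'],s['grip_width'])
plan(np.array(s['tcp_pos'])+[-.008,.197,0],np.arctan2(s['tcp_rot'][1,0],s['tcp_rot'][0,0]),20)
```

```text
5.95 [0.45401604 0.04249497 0.18916544] [[-0.952, 0.306, 0.002], [0.306, 0.952, 0.0002], [-0.0018, 0.0008, -1.0]] [ -2.8  12.1 -36.3  41.5   0.   15. ]
[0.62037597 0.35918495 0.21034029] 0.15252657971858194
{'tx': 0.0034, 'ty': 0.0093}
{'tx': 0.0034, 'ty': 0.0093}
{'tx': 0.0034, 'ty': 0.0093}
{'tx': 0.0034, 'ty': 0.0092}
{'tx': 0.0034, 'ty': 0.0093}
{'tx': 0.0034, 'ty': 0.0092}
{'tx': 0.0034, 'ty': 0.0093}
{'tx': 0.0034, 'ty': 0.0092}
{'tx': 0.0034, 'ty': 0.0093}
{'tx': 0.0034, 'ty': 0.0092}
{'tx': 0.0034, 'ty': 0.0093}
{'tx': 0.0034, 'ty': 0.0092}
{'tx': 0.0034, 'ty': 0.0093}
{'tx': 0.0034, 'ty': 0.0092}
{'tx': 0.0034, 'ty': 0.0093}
{'tx': 0.0034, 'ty': 0.0092}
{'tx': 0.0034, 'ty': 0.0093}
{'tx': 0.0034, 'ty': 0.0092, 'ry': 0.001}
{'tx': 0.0033, 'ty': 0.0093}
{'tx': 0.0034, 'ty': 0.0092, 'rx': 0.001, 'ry': 0.001}
now [0.454  0.0425 0.1892] 162.18
```

View pics/w6.png

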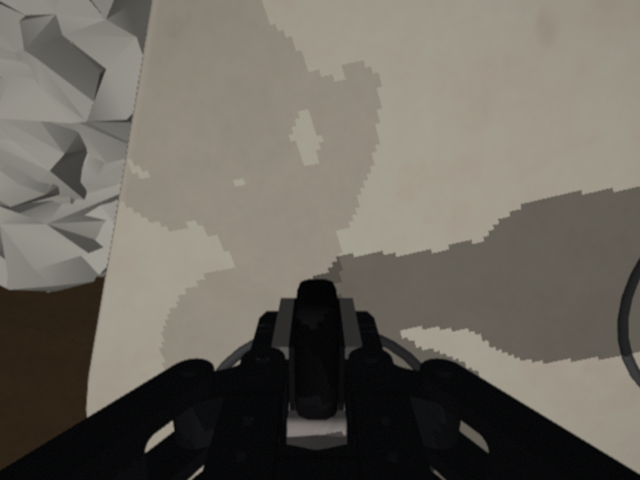

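The handle is gripped: the opening is 13 mm and there is no residual force. I'll start sliding gently.

Emit:
step_arm --steps '[{"tx": 0.0017, "ty": 0.0046, "tz": 0, "rx": 0, "ry": 0, "rz": 0, "claw": 1}, {"tx": 0.0017, "ty": 0.0046, "tz": 0, "rx": 0, "ry": 0, "rz": 0, "claw": 1}, {"tx": 0.0017, "ty": 0.0046, "tz": 0, "rx": 0, "ry": 0, "rz": 0, "claw": 1}, {"tx": 0.0017, "ty": 0.0046, "tz": 0, "rx": 0, "ry": 0, "rz": 0, "claw": 1}, {"tx": 0.0017, "ty": 0.0046, "tz": 0, "rx": 0, "ry": 0, "rz": 0, "claw": 1}, {"tx": 0.0017, "ty": 0.0046, "tz": 0, "rx": 0, "ry": 0, "rz": 0, "claw": 1}]'

```text
time: 6.6
tcp_pos: [0.4532, 0.0723, 0.1892]
tcp_rot: [[-0.951, 0.31, 0.003], [0.31, 0.951, -0.008], [-0.005, -0.006, -1.0]]
ft_force: [0.9, -4.5, 0.4]
grip_width: 0.156
```

Emit:
step_arm --steps '[{"tx": 0.0029, "ty": 0.0074, "tz": 0, "rx": -0.003, "ry": 0, "rz": -0.001, "claw": 1}, {"tx": 0.0029, "ty": 0.0074, "tz": 0, "rx": -0.003, "ry": 0, "rz": -0.001, "claw": 1}, {"tx": 0.0029, "ty": 0.0074, "tz": 0, "rx": -0.003, "ry": 0, "rz": -0.001, "claw": 1}, {"tx": 0.0029, "ty": 0.0074, "tz": 0, "rx": -0.001, "ry": 0, "rz": -0.001, "claw": 1}, {"tx": 0.0029, "ty": 0.0074, "tz": 0, "rx": -0.001, "ry": 0, "rz": 0, "claw": 1}, {"tx": 0.0029, "ty": 0.0074, "tz": 0, "rx": -0.001, "ry": 0, "rz": 0, "claw": 1}, {"tx": 0.0029, "ty": 0.0074, "tz": 0, "rx": -0.001, "ry": 0, "rz": 0, "claw": 1}, {"tx": 0.0029, "ty": 0.0074, "tz": 0, "rx": -0.001, "ry": 0, "rz": 0, "claw": 1}]'

```text
time: 7.4
tcp_pos: [0.4483, 0.1409, 0.1891]
tcp_rot: [[-0.952, 0.305, 0.006], [0.305, 0.952, 0.003], [-0.005, 0.004, -1.0]]
ft_force: [0.9, -5.6, 2.1]
grip_width: 0.155
```

Emit:
step_arm --steps '[{"tx": 0.0029, "ty": 0.0084, "tz": 0, "rx": 0.001, "ry": 0.001, "rz": 0, "claw": 1}, {"tx": 0.0029, "ty": 0.0084, "tz": 0, "rx": 0, "ry": 0.001, "rz": 0, "claw": 1}, {"tx": 0.0029, "ty": 0.0084, "tz": 0, "rx": 0, "ry": 0.001, "rz": 0, "claw": 1}, {"tx": 0.0029, "ty": 0.0084, "tz": 0, "rx": 0, "ry": 0.001, "rz": 0, "claw": 1}, {"tx": 0.0029, "ty": 0.0084, "tz": 0, "rx": 0, "ry": 0.001, "rz": 0, "claw": 1}, {"tx": 0.0029, "ty": 0.0084, "tz": 0, "rx": 0, "ry": 0, "rz": 0, "claw": 1}, {"tx": 0.0029, "ty": 0.0084, "tz": 0, "rx": 0, "ry": 0, "rz": 0, "claw": 1}, {"tx": 0.0025, "ty": 0.007, "tz": 0, "rx": 0, "ry": 0, "rz": 0, "claw": 1}, {"tx": 0.0015, "ty": 0.005, "tz": 0, "rx": 0, "ry": 0, "rz": 0, "claw": 1}, {"tx": 0, "ty": 0, "tz": 0, "rx": 0, "ry": 0, "rz": 0, "claw": 1}]'

```text
time: 8.4
tcp_pos: [0.4459, 0.2233, 0.1892]
tcp_rot: [[-0.952, 0.305, -0.0], [0.305, 0.952, 0.003], [0.001, 0.003, -1.0]]
ft_force: [0.6, -3.9, 1.2]
grip_width: 0.156
```

Run:
```python
from fit import *
s=env.read_state(); print(s['tcp_pos'],s['tcp_rot'].round(4).tolist(),s['ft_force'])
for n in['top','scene']:
    d=env.grab_frame(n); save(d,n+'2.png')
    for r in env.silhouettes(d,'tin')[:1]:
        P=pts(d,r['pixels']); Q=P[(P[:,2]>.054)&(P[:,2]<.066)]; print(n,r['p'],r['xy'],len(Q),circ(Q),circ(Q,.043))
    try: ringfit(d,'ring_empty')
    except Exception as e: print(e)
    ringfit(d,'ring_start')
```

```text
[0.44588749 0.22333021 0.18915511] [[-0.9524, 0.3049, -0.0003], [0.3049, 0.9524, 0.0028], [0.0011, 0.0026, -1.0]] [ 0.56308589 -3.85634388  1.20388311]
top 0.71 [355.5, 237.4] 116 (array([0.51159984, 0.20209938]), np.float64(0.04237904234716836)) (array([0.51087865, 0.20188377]), 0.043)
ring_empty 0.69 (array([0.51113793, 0.21890072]), np.float64(0.056491249201833696)) 130
ring_start 0.63 (array([0.51977182, 0.02306179]), np.float64(0.05623160813979747)) 52
scene 0.59 [340.5, 208.1] 128 (array([0.51065888, 0.20250369]), np.float64(0.04258358557596773)) (array([0.51022624, 0.2022109 ]), 0.043)
ring_empty 0.52 (array([0.51259932, 0.21756169]), np.float64(0.05576244297033243)) 72
ring_start 0.63 (array([0.52446462, 0.02149722]), np.float64(0.06002442359027585)) 14
```

View pics/top2.png

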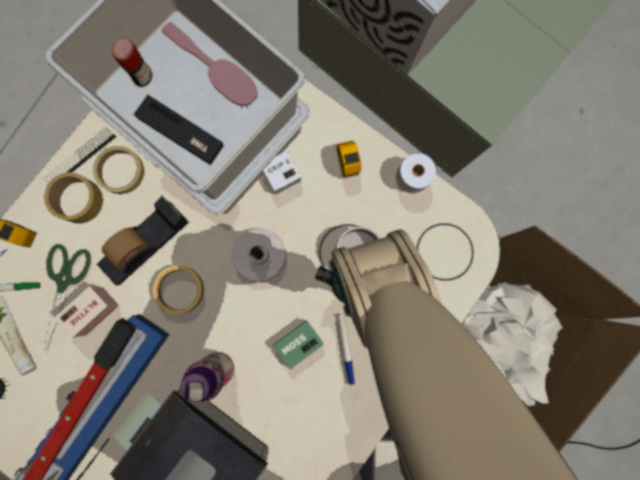

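View pics/scene2.png

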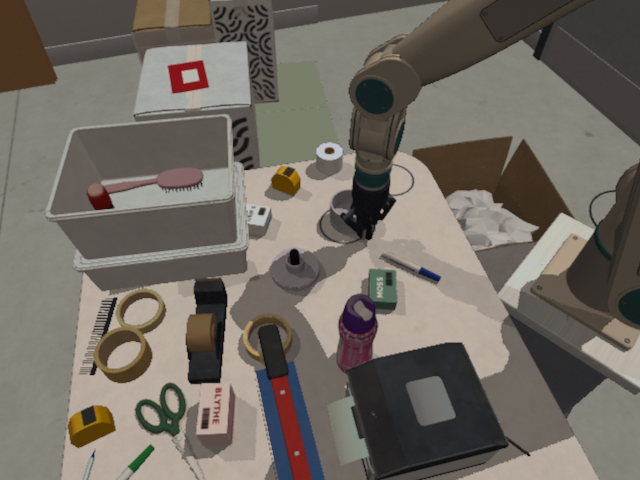

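The tin is tracking the gripper exactly. About 17 mm remain in y.

Emit:
step_arm --steps '[{"tx": 0.0013, "ty": 0.004, "tz": 0, "rx": 0, "ry": 0, "rz": 0, "claw": 1}, {"tx": 0.0013, "ty": 0.004, "tz": 0, "rx": 0, "ry": 0, "rz": 0, "claw": 1}, {"tx": 0.0013, "ty": 0.004, "tz": 0, "rx": 0, "ry": 0, "rz": 0, "claw": 1}, {"tx": 0.0013, "ty": 0.004, "tz": 0, "rx": 0, "ry": 0, "rz": 0, "claw": 1}, {"tx": 0, "ty": 0, "tz": 0, "rx": 0, "ry": 0, "rz": 0, "claw": 1}]'

```text
time: 9.3
tcp_pos: [0.4459, 0.2371, 0.1893]
tcp_rot: [[-0.95, 0.313, 0.0], [0.313, 0.95, -0.009], [-0.003, -0.008, -1.0]]
ft_force: [0.5, -0.9, 0.9]
grip_width: 0.157
```

Emit:
step_arm --steps '[{"tx": 0.0006, "ty": 0.0025, "tz": 0, "rx": -0.004, "ry": 0, "rz": -0.003, "claw": 1}, {"tx": 0.0006, "ty": 0.0025, "tz": 0, "rx": -0.003, "ry": 0, "rz": -0.003, "claw": 1}, {"tx": 0, "ty": 0, "tz": 0, "rx": 0, "ry": 0, "rz": 0, "claw": 1}]'

```text
time: 9.6
tcp_pos: [0.446, 0.2411, 0.1892]
tcp_rot: [[-0.951, 0.309, 0.002], [0.309, 0.951, -0.007], [-0.004, -0.006, -1.0]]
ft_force: [-0.1, -2.5, 2.0]
grip_width: 0.155
```

```bash
cat > tinchk.py <<'E'
from fit import *
s=env.read_state(); print(s['time'],s['tcp_pos'],s['tcp_rot'].round(4).tolist(),s['ft_force'])
for n in['top','scene']:
    d=env.grab_frame(n)
    for r in env.silhouettes(d,'tin')[:1]:
        P=pts(d,r['pixels']); Q=P[(P[:,2]>.054)&(P[:,2]<.066)]; print(n,r['p'],r['xy'],len(Q),circ(Q),circ(Q,.0428))
E
python3 tinchk.py
```

```text
9.6 [0.44602073 0.24109314 0.18919471] [[-0.951, 0.3093, 0.0018], [0.3093, 0.9509, -0.0069], [-0.0038, -0.006, -1.0]] [-0.10197543 -2.48572626  1.95000917]
top 0.69 [346.3, 235.9] 126 (array([0.51220777, 0.21822793]), np.float64(0.04222840196919806)) (array([0.51156692, 0.21799793]), 0.0428)
scene 0.75 [330.9, 213.1] 120 (array([0.50996665, 0.217997  ]), np.float64(0.043460925834913074)) (array([0.51076314, 0.21833611]), 0.0428)
```

Emit:
step_arm --steps '[{"tx": 0, "ty": 0.0005, "tz": 0, "rx": 0, "ry": 0, "rz": 0, "claw": 1}, {"tx": 0, "ty": 0, "tz": 0, "rx": 0, "ry": 0, "rz": 0, "claw": 0.6}, {"tx": 0, "ty": 0, "tz": 0, "rx": 0, "ry": 0, "rz": 0, "claw": 0.2}, {"tx": 0, "ty": 0, "tz": 0, "rx": 0, "ry": 0, "rz": 0, "claw": 0}, {"tx": 0, "ty": 0, "tz": 0, "rx": 0, "ry": 0, "rz": 0, "claw": 0}]'

```text
time: 10.3
tcp_pos: [0.4458, 0.2428, 0.1887]
tcp_rot: [[-0.952, 0.307, 0.0], [0.307, 0.952, -0.002], [-0.001, -0.002, -1.0]]
ft_force: [0.6, 0.7, 0.3]
grip_width: 0.822
```

Emit:
step_arm --steps '[{"tx": 0, "ty": 0, "tz": -0.01, "rx": -0.003, "ry": 0, "rz": 0, "claw": 0}, {"tx": 0, "ty": 0, "tz": -0.025, "rx": -0.003, "ry": 0, "rz": 0, "claw": 0}, {"tx": 0.01, "ty": 0, "tz": -0.03, "rx": 0, "ry": 0, "rz": 0, "claw": 0}, {"tx": 0.01, "ty": 0, "tz": -0.03, "rx": 0, "ry": 0, "rz": 0, "claw": 0}, {"tx": 0.01, "ty": 0, "tz": -0.03, "rx": 0, "ry": 0, "rz": 0, "claw": 0}, {"tx": 0.01, "ty": 0, "tz": -0.03, "rx": 0, "ry": 0, "rz": 0, "claw": 0}, {"tx": 0, "ty": 0, "tz": 0, "rx": 0, "ry": 0, "rz": 0, "claw": 0}, {"tx": 0, "ty": 0, "tz": 0, "rx": 0, "ry": 0, "rz": 0, "claw": 0}]'

```text
time: 11.1
tcp_pos: [0.4056, 0.2553, 0.3538]
tcp_rot: [[-0.952, 0.305, 0.003], [0.305, 0.952, 0.008], [-0.0, 0.009, -1.0]]
ft_force: [-0.1, -0.2, 0.5]
grip_width: 0.999
```

```bash
python3 tinchk.py
python3 - <<'E'
import sys; sys.argv=['','w7.png']
exec(open('wl.py').read())
m=env.silhouettes(d,'tin')[0]['pixels']; P=pts(d,m,s)
Q=P[(P[:,2]>.052)&(P[:,2]<.068)]; print('rim',len(Q),circ(Q))
ringfit(d,'ring_empty',s)
for n in['inner_lid','outer_lid']:
    for r in env.silhouettes(d,n)[:1]: print(n,r['p'],r['xy'])
E
```

```text
11.1 [0.40556705 0.25528356 0.35383265] [[-0.9522, 0.3055, 0.003], [0.3055, 0.9522, 0.0084], [-0.0003, 0.0089, -1.0]] [-0.07264403 -0.16785057  0.52942505]
11.2 [0.40581678 0.25518047 0.35301746] [[-0.952, 0.3059, 0.0021], [0.306, 0.952, 0.0079], [0.0004, 0.0081, -1.0]] [ 24.3   2.9 -23.4  63.4   0.4  42.2]
rim 2971 (array([0.51113421, 0.21829844]), np.float64(0.04260015802371901))
ring_empty 0.8 (array([0.51205589, 0.21935959]), np.float64(0.056534525185427884)) 1203
inner_lid 0.88 [544.5, 297.5]
outer_lid 0.57 [512.4, 269.9]fit.py:4: RuntimeWarning: Mean of empty slice.
  x=P[:,:2]; c0=x.mean(0)
  ret = um.true_divide(
Traceback (most recent call last):
  File "tinchk.py", line 6, in <module>
    P=pts(d,r['pixels']); Q=P[(P[:,2]>.054)&(P[:,2]<.066)]; print(n,r['p'],r['xy'],len(Q),circ(Q),circ(Q,.0428))
                                                                                          ~~~~^^^
  File "fit.py", line 6, in circ
    s=least_squares(lambda p:np.hypot(*(x-p[:2]).T)-p[2],[*c0,.05],loss='soft_l1',f_scale=.002); return s.x[:2],s.x[2]
ValueError: Initial guess is outside of provided bounds
```

View pics/w7.png

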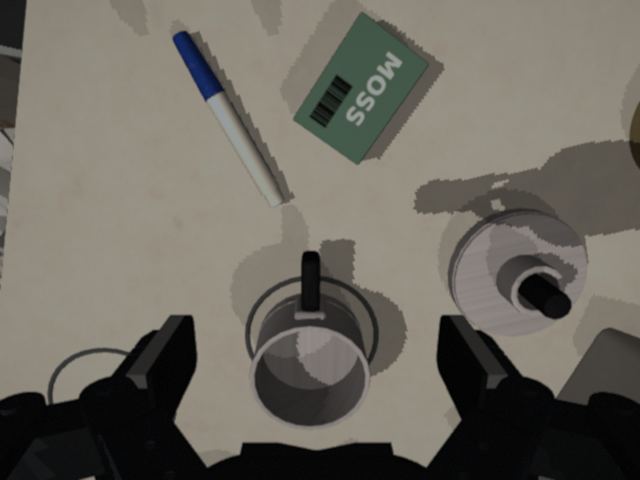

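The tin is free and upright at px (310,375), and its centre is within about 1.2 mm of the ring's. The lids are at px (525,275). Next I go over the lids.

Run:
```python
from plan import *
plan([.465,.4,.33],np.radians(162),7)
```

```text
{'tx': -0.0017, 'ty': 0.0223, 'tz': 0.0032, 'rx': 0.001}
{'tx': -0.0017, 'ty': 0.0223, 'tz': 0.0032, 'rx': 0.001}
{'tx': -0.0018, 'ty': 0.0223, 'tz': 0.0032, 'rx': 0.001, 'ry': -0.001, 'rz': 0.001}
{'tx': -0.0017, 'ty': 0.0223, 'tz': 0.0031, 'rx': 0.001}
{'tx': -0.0017, 'ty': 0.0224, 'tz': 0.0031, 'rx': 0.001, 'ry': -0.001, 'rz': 0.001}
{'tx': -0.0017, 'ty': 0.0223, 'tz': 0.0031}
{'tx': -0.0017, 'ty': 0.0224, 'tz': 0.0031, 'rx': 0.001, 'ry': -0.001, 'rz': 0.001}
now [0.4056 0.2549 0.3516] 161.99
```

Emit:
step_arm --steps '[{"tx": -0.0017, "ty": 0.022, "tz": 0.003, "rx": 0.001, "ry": 0, "rz": 0, "claw": 0}, {"tx": -0.0017, "ty": 0.022, "tz": 0.003, "rx": 0.001, "ry": 0, "rz": 0, "claw": 0}, {"tx": -0.0017, "ty": 0.022, "tz": 0.003, "rx": 0.001, "ry": 0, "rz": 0, "claw": 0}, {"tx": -0.0017, "ty": 0.022, "tz": 0.003, "rx": 0.001, "ry": 0, "rz": 0, "claw": 0}, {"tx": -0.0017, "ty": 0.022, "tz": 0.003, "rx": 0.001, "ry": 0, "rz": 0, "claw": 0}, {"tx": -0.0017, "ty": 0.022, "tz": 0.003, "rx": 0.001, "ry": 0, "rz": 0, "claw": 0}, {"tx": -0.0017, "ty": 0.022, "tz": 0.003, "rx": 0.001, "ry": 0, "rz": 0, "claw": 0}, {"tx": 0, "ty": 0, "tz": 0, "rx": 0, "ry": 0, "rz": 0, "claw": 0}, {"tx": 0, "ty": 0, "tz": 0, "rx": 0, "ry": 0, "rz": 0, "claw": 0}]'

```text
time: 12.35
tcp_pos: [0.4657, 0.4012, 0.3206]
tcp_rot: [[-0.951, 0.309, -0.016], [0.31, 0.951, -0.009], [0.012, -0.014, -1.0]]
ft_force: [-0.1, -0.8, -0.7]
grip_width: 0.999
```

```bash
cat > lids.py <<'E'
import sys
exec(open('wl.py').read())
for n,zs,r in [('inner_lid',(.066,.08),None),('outer_lid',(.015,.028),None),('outer_lid',(.043,.053),None)]:
    L=env.silhouettes(d,n)
    if not L: print(n,'none'); continue
    m=L[0]['pixels']; P=pts(d,m,s); Q=P[(P[:,2]>zs[0]+DZ)&(P[:,2]<zs[1]+DZ)]
    print(n,L[0]['p'],L[0]['xy'],len(Q),Q[:,2].mean() if len(Q) else '', ((Q.min(0)+Q.max(0))/2).round(4) if len(Q) else '',circ(Q) if len(Q)>20 else '')
E
python3 - <<'E'
DZ=0
import sys; sys.argv=['','w8.png']
exec(open('lids.py').read())
d2=env.grab_frame('top'); m=env.silhouettes(d2,'tin'); 
P=pts(d2,np.ones((480,640),bool)); 
B=P[(P[:,2]>.06)&(P[:,2]<.4)&(P[:,0]>.55)&(P[:,0]<1)&(P[:,1]>.25)&(P[:,1]<.8)]; i=np.argsort(np.hypot(B[:,0]-.5,B[:,1]-.395))[:5]; print('near tall',B[i])
from plan import *
plan([.5,.395,.27],np.radians(162),4)
E
```

```text
12.35 [0.4657488  0.40116715 0.32057558] [[-0.9508, 0.3094, -0.0159], [0.3096, 0.9508, -0.0091], [0.0123, -0.0136, -0.9998]] [34.7 18.3 -8.7 64.   0.1 52.7]
inner_lid 0.69 [331.7, 304.3] 908 0.07309352601562241 [0.4998 0.3956 0.071 ] (array([0.49891836, 0.39592564]), np.float64(0.006861807179484927))
outer_lid 0.78 [330.2, 276.1] 13143 0.022059214388543597 [0.5002 0.3956 0.0215] (array([0.50182324, 0.39523234]), np.float64(0.04061916704797271))
outer_lid 0.78 [330.2, 276.1] 1107 0.04750915473587945 [0.4998 0.3957 0.0465] (array([0.49975389, 0.39574626]), np.float64(0.0173450265137904))
near tall [[0.59000795 0.43582554 0.09951748]
 [0.59196145 0.43416158 0.09921797]
 [0.59166057 0.43578169 0.10039282]
 [0.59369229 0.43233677 0.10002024]
 [0.59324674 0.43385652 0.10189048]]
{'tx': -0.0087, 'ty': 0.0015, 'tz': 0.0129, 'rx': -0.003, 'ry': -0.003}
{'tx': -0.0087, 'ty': 0.0014, 'tz': 0.0129, 'rx': -0.003, 'ry': -0.003}
{'tx': -0.0086, 'ty': 0.0014, 'tz': 0.0129, 'rx': -0.003, 'ry': -0.002, 'rz': -0.001}
{'tx': -0.0087, 'ty': 0.0013, 'tz': 0.013, 'rx': -0.002, 'ry': -0.003}
now [0.4657 0.4007 0.322 ] 161.98
```

View pics/w8.png

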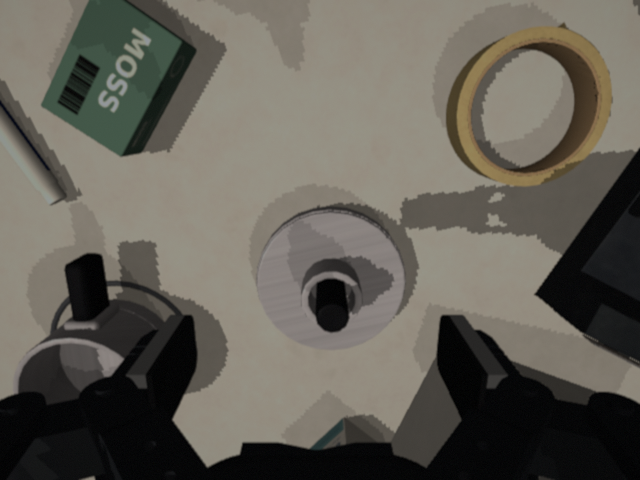

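The wrist view shows the knob at px (332,305) and the outer lid centred at (331,278). All the fits give the lid centre as (0.4998, 0.3957).

Emit:
step_arm --steps '[{"tx": -0.0087, "ty": 0.0015, "tz": 0.013, "rx": -0.003, "ry": -0.003, "rz": 0, "claw": 0}, {"tx": -0.0087, "ty": 0.0015, "tz": 0.013, "rx": -0.003, "ry": -0.003, "rz": 0, "claw": 0}, {"tx": -0.0087, "ty": 0.0015, "tz": 0.013, "rx": -0.003, "ry": -0.003, "rz": 0, "claw": 0}, {"tx": -0.0087, "ty": 0.0015, "tz": 0.01, "rx": -0.003, "ry": -0.003, "rz": 0, "claw": 0}, {"tx": 0, "ty": 0, "tz": 0, "rx": 0, "ry": 0, "rz": 0, "claw": 0}, {"tx": 0, "ty": 0, "tz": 0, "rx": 0, "ry": 0, "rz": 0, "claw": 0}]'

```text
time: 13.25
tcp_pos: [0.5035, 0.3931, 0.2673]
tcp_rot: [[-0.95, 0.312, 0.001], [0.312, 0.95, -0.0], [-0.001, 0.0, -1.0]]
ft_force: [0.8, -0.1, -0.1]
grip_width: 1.003
```

Run:
```python
DZ=0
import sys; sys.argv=['','w9.png']
exec(open('lids.py').read())
from plan import *
plan([.4998,.3957,.225],np.radians(162),4)
```

```text
13.25 [0.50354934 0.3931066  0.26725367] [[-0.95, 0.3124, 0.0015], [0.3124, 0.95, -0.0002], [-0.0015, 0.0003, -1.0]] [32.2 22.8 -9.3 57.9 -0.1 50.4]
inner_lid 0.8 [317.8, 271.2] 1611 0.07324533039999785 [0.5001 0.3959 0.0709] (array([0.49903634, 0.39598411]), np.float64(0.006777069255050479))
outer_lid 0.92 [317.9, 235.9] 21707 0.022052534091798356 [0.5    0.3957 0.0215] (array([0.50167483, 0.39522189]), np.float64(0.04036661944924758))
outer_lid 0.92 [317.9, 235.9] 1851 0.047589544649762255 [0.5    0.3956 0.0465] (array([0.49991828, 0.39577821]), np.float64(0.017373677696732752))
{'tx': 0.001, 'ty': 0.0002, 'tz': 0.0109, 'ry': 0.001, 'rz': -0.001}
{'tx': 0.001, 'ty': 0.0002, 'tz': 0.0109, 'rx': 0.001, 'ry': 0.001, 'rz': -0.001}
{'tx': 0.001, 'ty': 0.0002, 'tz': 0.0109}
{'tx': 0.001, 'ty': 0.0002, 'tz': 0.0109, 'rx': 0.001, 'ry': 0.001, 'rz': -0.001}
now [0.5033 0.3936 0.2686] 162.02
```

View pics/w9.png

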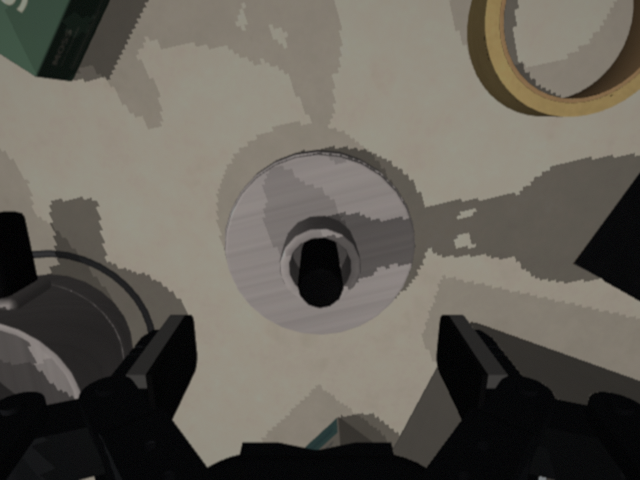

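Emit:
step_arm --steps '[{"tx": 0.001, "ty": 0, "tz": 0.01, "rx": 0, "ry": 0.001, "rz": 0, "claw": 0}, {"tx": 0.001, "ty": 0, "tz": 0.01, "rx": 0, "ry": 0.001, "rz": 0, "claw": 0}, {"tx": 0.001, "ty": 0, "tz": 0.008, "rx": 0, "ry": 0.001, "rz": 0, "claw": 0}, {"tx": 0.001, "ty": 0, "tz": 0.006, "rx": 0, "ry": 0.001, "rz": 0, "claw": 0}, {"tx": 0, "ty": 0, "tz": 0, "rx": 0, "ry": 0, "rz": 0, "claw": 0}, {"tx": 0, "ty": 0, "tz": 0, "rx": 0, "ry": 0, "rz": 0, "claw": 0}]'

```text
time: 14.05
tcp_pos: [0.4983, 0.3956, 0.2323]
tcp_rot: [[-0.951, 0.31, -0.0], [0.31, 0.951, 0.003], [0.001, 0.003, -1.0]]
ft_force: [-0.3, 0.0, -0.1]
grip_width: 0.998
```

Run:
```python
DZ=0
import sys; sys.argv=['','w10.png']
exec(open('lids.py').read())
from plan import *
plan([.5,.3957,.225],np.radians(162),2)
```

```text
14.05 [0.49833216 0.39563449 0.2322853 ] [[-0.9507, 0.3102, -0.0003], [0.3102, 0.9507, 0.0029], [0.0011, 0.0027, -1.0]] [ 32.6  24.5 -11.4  54.    0.1  50.7]
inner_lid 0.85 [315.8, 319.3] 2443 0.07299579500423327 [0.4999 0.396  0.071 ] (array([0.49878045, 0.39616937]), np.float64(0.006866744659669535))
outer_lid 0.96 [318.5, 269.3] 27555 0.022051659542157175 [0.4998 0.3962 0.0215] (array([0.50244942, 0.39502778]), np.float64(0.04088554370164836))
outer_lid 0.96 [318.5, 269.3] 2587 0.047464659062628554 [0.4992 0.3957 0.0465] (array([0.499551  , 0.39590371]), np.float64(0.017271742176523597))
{'tx': -0.0006, 'ty': 0.0002, 'tz': 0.004, 'rx': 0.002, 'rz': -0.001}
{'tx': -0.0007, 'ty': 0.0001, 'tz': 0.0041, 'rx': 0.002}
now [0.4987 0.3958 0.2331] 161.98
```

View pics/w10.png

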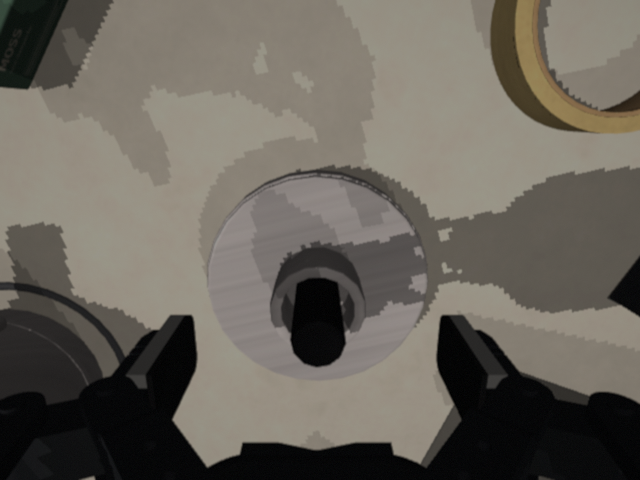

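The knob is centred between the pads at px (318,320). I'll lower the last 7 mm and close.

Emit:
step_arm --steps '[{"tx": -0.0006, "ty": 0, "tz": 0.004, "rx": 0.002, "ry": 0, "rz": 0, "claw": 0}, {"tx": -0.0006, "ty": 0, "tz": 0.003, "rx": 0.001, "ry": 0, "rz": 0, "claw": 0}, {"tx": 0, "ty": 0, "tz": 0, "rx": 0, "ry": 0, "rz": 0, "claw": 0.3}, {"tx": 0, "ty": 0, "tz": 0, "rx": 0, "ry": 0, "rz": 0, "claw": 0.6}, {"tx": 0, "ty": 0, "tz": 0, "rx": 0, "ry": 0, "rz": 0, "claw": 0.8}, {"tx": 0, "ty": 0, "tz": 0, "rx": 0, "ry": 0, "rz": 0, "claw": 1}, {"tx": 0, "ty": 0, "tz": 0, "rx": 0, "ry": 0, "rz": 0, "claw": 1}, {"tx": 0, "ty": 0, "tz": 0, "rx": 0, "ry": 0, "rz": 0, "claw": 1}, {"tx": 0, "ty": 0, "tz": 0, "rx": 0, "ry": 0, "rz": 0, "claw": 1}]' --grip_force 50

```text
time: 15.15
tcp_pos: [0.5007, 0.3956, 0.2266]
tcp_rot: [[-0.951, 0.311, 0.002], [0.311, 0.951, 0.002], [-0.001, 0.002, -1.0]]
ft_force: [0.5, 0.3, 0.3]
grip_width: 0.212
```

Run:
```python
import sys; sys.argv=['','w11.png']
exec(open('wl.py').read()); print(s['grip_width']*85,s['ft_force'])
```

```text
15.15 [0.50072976 0.39564083 0.22663738] [[-0.9505, 0.3106, 0.0021], [0.3106, 0.9505, 0.0018], [-0.0014, 0.0024, -1.0]] [ 32.5  25.  -11.5  53.3   0.   50.6]
18.00270204479498 [0.54235294 0.27169039 0.31491322]
```

View pics/w11.png

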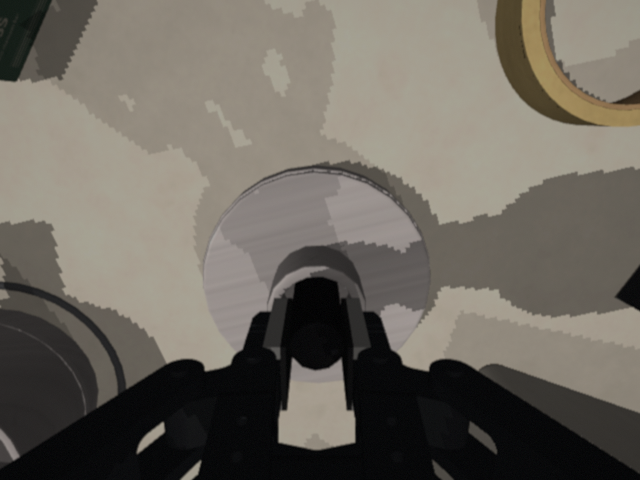

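The knob is held. Lifting.

Emit:
step_arm --steps '[{"tx": 0, "ty": 0, "tz": -0.005, "rx": 0, "ry": 0, "rz": 0, "claw": 1}, {"tx": 0, "ty": 0, "tz": -0.01, "rx": 0, "ry": 0, "rz": 0, "claw": 1}, {"tx": 0, "ty": 0, "tz": -0.015, "rx": 0, "ry": 0, "rz": 0, "claw": 1}, {"tx": 0, "ty": 0, "tz": -0.015, "rx": 0, "ry": 0, "rz": 0, "claw": 1}, {"tx": 0, "ty": 0, "tz": -0.015, "rx": 0, "ry": 0, "rz": 0, "claw": 1}, {"tx": 0, "ty": 0, "tz": -0.015, "rx": 0, "ry": 0, "rz": 0, "claw": 1}, {"tx": 0, "ty": 0, "tz": -0.01, "rx": 0, "ry": 0, "rz": 0, "claw": 1}, {"tx": 0, "ty": 0, "tz": -0.005, "rx": 0, "ry": 0, "rz": 0, "claw": 1}, {"tx": 0, "ty": 0, "tz": 0, "rx": 0, "ry": 0, "rz": 0, "claw": 1}]'

```text
time: 16.1
tcp_pos: [0.4997, 0.395, 0.3252]
tcp_rot: [[-0.951, 0.31, 0.001], [0.31, 0.951, 0.002], [-0.001, 0.002, -1.0]]
ft_force: [0.6, 0.1, -1.9]
grip_width: 0.21
```

Run:
```python
from h import *
d=env.grab_frame('scene'); save(d,'s3.png')
for n in ['outer_lid','inner_lid']:
  for r in env.silhouettes(d,n)[:1]:
    P=pts(d,r['pixels']); print(n,r['xy'],P.min(0).round(3),P.max(0).round(3))
from plan import *
plan([.5113,.2185,.326],np.radians(162),10)
```

```text
outer_lid [294.1, 243.9] [0.446 0.341 0.105] [0.549 0.447 0.166]
inner_lid [290.1, 227.6] [0.488 0.387 0.141] [0.504 0.407 0.176]
{'tx': -0.0066, 'ty': -0.0164, 'tz': -0.0003}
{'tx': -0.0066, 'ty': -0.0164, 'tz': -0.0003}
{'tx': -0.0066, 'ty': -0.0164, 'tz': -0.0003}
{'tx': -0.0066, 'ty': -0.0164, 'tz': -0.0003}
{'tx': -0.0066, 'ty': -0.0163, 'tz': -0.0003}
{'tx': -0.0067, 'ty': -0.0164, 'tz': -0.0003}
{'tx': -0.0066, 'ty': -0.0163, 'tz': -0.0002}
{'tx': -0.0067, 'ty': -0.0164, 'tz': -0.0003, 'rz': -0.001}
{'tx': -0.0066, 'ty': -0.0164, 'tz': -0.0002, 'ry': -0.001}
{'tx': -0.0066, 'ty': -0.0163, 'tz': -0.0003, 'rx': -0.001, 'rz': -0.001}
now [0.4991 0.3947 0.3232] 162.03
```

View pics/s3.png

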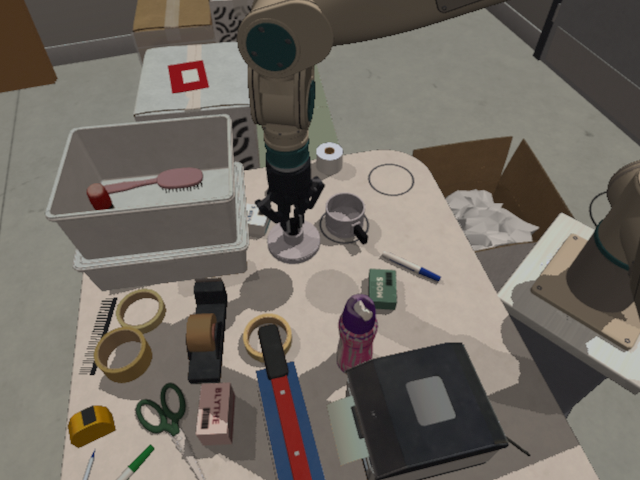

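Both lids are held level above the table, at px (294,243) in the scene view, and the tin sits inside its new ring. Next I carry the lids over.

Emit:
step_arm --steps '[{"tx": -0.004, "ty": -0.009, "tz": 0, "rx": 0, "ry": 0, "rz": 0, "claw": 1}, {"tx": -0.0065, "ty": -0.016, "tz": 0, "rx": 0, "ry": 0, "rz": 0, "claw": 1}, {"tx": -0.0065, "ty": -0.016, "tz": 0, "rx": 0, "ry": 0, "rz": 0, "claw": 1}, {"tx": -0.0065, "ty": -0.016, "tz": 0, "rx": 0, "ry": 0, "rz": 0, "claw": 1}, {"tx": -0.0065, "ty": -0.016, "tz": 0, "rx": 0, "ry": 0, "rz": 0, "claw": 1}, {"tx": -0.0065, "ty": -0.016, "tz": 0, "rx": 0, "ry": 0, "rz": 0, "claw": 1}, {"tx": -0.0065, "ty": -0.016, "tz": 0, "rx": 0, "ry": 0, "rz": 0, "claw": 1}, {"tx": -0.0065, "ty": -0.016, "tz": 0, "rx": 0, "ry": 0, "rz": 0, "claw": 1}, {"tx": -0.0065, "ty": -0.016, "tz": 0, "rx": 0, "ry": 0, "rz": 0, "claw": 1}, {"tx": -0.004, "ty": -0.009, "tz": 0, "rx": 0, "ry": 0, "rz": 0, "claw": 1}]'

```text
time: 17.25
tcp_pos: [0.5093, 0.2201, 0.3202]
tcp_rot: [[-0.949, 0.314, -0.007], [0.314, 0.949, -0.006], [0.005, -0.008, -1.0]]
ft_force: [0.2, 0.5, -2.8]
grip_width: 0.207
```

Emit:
step_arm --steps '[{"tx": 0, "ty": 0, "tz": 0, "rx": 0, "ry": 0, "rz": 0, "claw": 1}, {"tx": 0, "ty": 0, "tz": 0, "rx": 0, "ry": 0, "rz": 0, "claw": 1}]'

```text
time: 17.45
tcp_pos: [0.5094, 0.2177, 0.3204]
tcp_rot: [[-0.948, 0.318, -0.007], [0.318, 0.948, -0.005], [0.005, -0.007, -1.0]]
ft_force: [-0.1, -0.0, -2.7]
grip_width: 0.215
```

Run:
```python
from plan import *
plan([.5115,.2183,.30],np.radians(162),4)
print(env.read_state()['tcp_rot'].round(4).tolist())
```

```text
{'tx': -0.0005, 'ty': 0.0003, 'tz': 0.0051, 'rx': -0.002, 'ry': -0.001, 'rz': -0.002}
{'tx': -0.0005, 'ty': 0.0004, 'tz': 0.0051, 'rx': -0.002, 'ry': -0.001, 'rz': -0.002}
{'tx': -0.0004, 'ty': 0.0003, 'tz': 0.0051, 'rx': -0.002, 'ry': -0.002, 'rz': -0.003}
{'tx': -0.0005, 'ty': 0.0003, 'tz': 0.0051, 'rx': -0.001, 'ry': -0.001, 'rz': -0.002}
now [0.5094 0.2177 0.3204] 161.99
[[-0.9481, 0.3178, -0.0072], [0.3178, 0.9481, -0.0055], [0.005, -0.0074, -1.0]]
```

Emit:
step_arm --steps '[{"tx": -0.0005, "ty": 0.0003, "tz": 0.005, "rx": -0.002, "ry": -0.002, "rz": -0.002, "claw": 1}, {"tx": -0.0005, "ty": 0.0003, "tz": 0.005, "rx": -0.002, "ry": -0.002, "rz": -0.002, "claw": 1}, {"tx": -0.0005, "ty": 0.0003, "tz": 0.005, "rx": -0.002, "ry": -0.002, "rz": -0.002, "claw": 1}, {"tx": 0, "ty": 0, "tz": 0, "rx": 0, "ry": 0, "rz": 0, "claw": 1}, {"tx": 0, "ty": 0, "tz": 0, "rx": 0, "ry": 0, "rz": 0, "claw": 1}]'

```text
time: 17.95
tcp_pos: [0.5109, 0.2201, 0.3035]
tcp_rot: [[-0.951, 0.308, 0.0], [0.308, 0.951, -0.0], [-0.001, -0.0, -1.0]]
ft_force: [-0.0, 1.0, -1.7]
grip_width: 0.212
```

Run:
```python
from fit import *
from plan import *
s=env.read_state(); print(s['tcp_pos'],s['tcp_rot'].round(4).tolist())
h=s['tcp_pos'][2]-.2266
for n in['scene','top']:
    d=env.grab_frame(n); save(d,n+'4.png')
    for k,zs in [('outer_lid',(.016,.028)),('outer_lid',(.041,.053)),('tin',(0.054,.063))]:
        L=env.silhouettes(d,k)
        if not L: print(n,k,'none'); continue
        P=pts(d,L[0]['pixels']); o=0 if k=='tin' else h; Q=P[(P[:,2]>zs[0]+o)&(P[:,2]<zs[1]+o)]
        print(n,k,L[0]['p'],len(Q),((Q.min(0)+Q.max(0))/2).round(4) if len(Q) else '',circ(Q,.05)[0] if len(Q)>20 and k!='tin' else '')
plan([.5115,.2183,.288],np.radians(162),3)
```

```text
[0.51087737 0.22005145 0.30347024] [[-0.9512, 0.3085, 0.0005], [0.3085, 0.9512, -0.0004], [-0.0006, -0.0002, -1.0]]
scene outer_lid 0.66 1022 [0.5091 0.2197 0.0989] [0.51427145 0.21354871]
scene outer_lid 0.66 112 [0.5072 0.2218 0.1235] [0.53896828 0.19711282]
scene tin 0.67 123 [0.5012 0.2347 0.0585] 
top outer_lid 0.88 953 [0.4915 0.2284 0.0986] [0.52097721 0.21265154]
top outer_lid 0.88 5 [0.4976 0.2326 0.1214] 
top tin 0.67 0  
{'tx': -0.0003, 'ty': -0.0004, 'tz': 0.0054, 'ry': 0.001}
{'tx': -0.0002, 'ty': -0.0004, 'tz': 0.0054}
{'tx': -0.0003, 'ty': -0.0004, 'tz': 0.0053, 'ry': 0.001}
now [0.5111 0.2197 0.3041] 161.99
```

View pics/scene4.png

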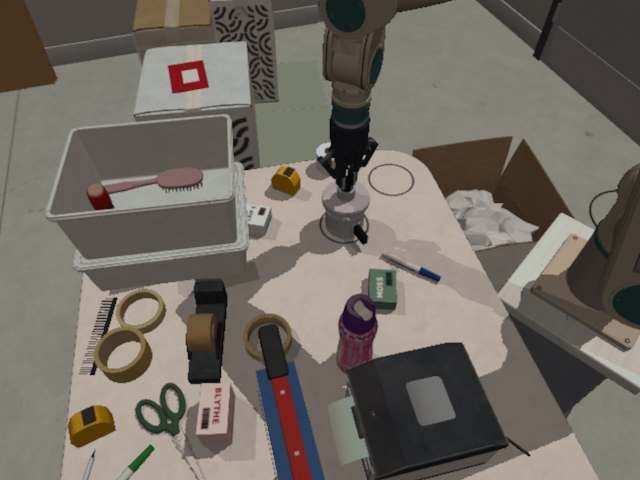

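The scene view shows the lids hovering concentric over the tin at px (347,205). I'll lower gently and watch the force.

Emit:
step_arm --steps '[{"tx": -0.0005, "ty": -0.0007, "tz": 0.005, "rx": 0, "ry": 0, "rz": 0, "claw": 1}, {"tx": -0.0003, "ty": -0.0006, "tz": 0.005, "rx": 0, "ry": 0, "rz": 0, "claw": 1}, {"tx": 0, "ty": 0, "tz": 0.003, "rx": 0, "ry": 0, "rz": 0, "claw": 1}, {"tx": 0, "ty": 0, "tz": 0, "rx": 0, "ry": 0, "rz": 0, "claw": 1}]'

```text
time: 18.75
tcp_pos: [0.5115, 0.2179, 0.29]
tcp_rot: [[-0.951, 0.309, 0.002], [0.309, 0.951, -0.0], [-0.002, 0.0, -1.0]]
ft_force: [0.4, -0.2, -1.9]
grip_width: 0.212
```

Run:
```python
from plan import *
s=env.read_state(); print(s['ft_force'],s['ft_torque'],s['tcp_rot'][:,2].round(4))
plan([.5115,.2185,.275],np.radians(162),6)
```

```text
[ 0.41462651 -0.19605428 -1.93619893] [-0.02004517  0.02670852  0.02435234] [ 1.6e-03 -1.0e-04 -1.0e+00]
{'ty': 0.0001, 'tz': 0.0025}
{'ty': 0.0001, 'tz': 0.0025}
{'tx': 0.0001, 'ty': 0.0001, 'tz': 0.0025}
{'ty': 0.0001, 'tz': 0.0025, 'ry': 0.001}
{'tx': 0.0001, 'ty': 0.0001, 'tz': 0.0025}
{'ty': 0.0001, 'tz': 0.0025, 'ry': 0.001}
now [0.5115 0.2179 0.29  ] 161.97
```

Emit:
step_arm --steps '[{"tx": 0, "ty": 0, "tz": 0.0025, "rx": 0, "ry": 0, "rz": 0, "claw": 1}, {"tx": 0, "ty": 0, "tz": 0.0025, "rx": 0, "ry": 0, "rz": 0, "claw": 1}, {"tx": 0, "ty": 0, "tz": 0.0025, "rx": 0, "ry": 0, "rz": 0, "claw": 1}, {"tx": 0, "ty": 0, "tz": 0, "rx": 0, "ry": 0, "rz": 0, "claw": 1}]'

```text
time: 19.15
tcp_pos: [0.5115, 0.2179, 0.2816]
tcp_rot: [[-0.951, 0.309, 0.001], [0.309, 0.951, -0.0], [-0.001, 0.0, -1.0]]
ft_force: [-1.0, 0.3, -2.8]
grip_width: 0.209
```

Emit:
step_arm --steps '[{"tx": 0, "ty": 0, "tz": 0.0025, "rx": 0, "ry": 0, "rz": 0, "claw": 1}, {"tx": 0, "ty": 0, "tz": 0.0025, "rx": 0, "ry": 0, "rz": 0, "claw": 1}, {"tx": 0, "ty": 0, "tz": 0, "rx": 0, "ry": 0, "rz": 0, "claw": 1}]'

```text
time: 19.45
tcp_pos: [0.5116, 0.2179, 0.2763]
tcp_rot: [[-0.951, 0.309, 0.001], [0.309, 0.951, -0.0], [-0.001, 0.0, -1.0]]
ft_force: [0.4, -0.5, -3.4]
grip_width: 0.213
```

Inside the bore with no contact so far. Expected seating is at z ≈ 0.2726.

Emit:
step_arm --steps '[{"tx": 0, "ty": 0, "tz": 0.0015, "rx": 0, "ry": 0, "rz": 0, "claw": 1}, {"tx": 0, "ty": 0, "tz": 0.0015, "rx": 0, "ry": 0, "rz": 0, "claw": 1}, {"tx": 0, "ty": 0, "tz": 0, "rx": 0, "ry": 0, "rz": 0, "claw": 1}]'

```text
time: 19.75
tcp_pos: [0.5116, 0.218, 0.2731]
tcp_rot: [[-0.951, 0.309, 0.002], [0.309, 0.951, -0.0], [-0.002, 0.0, -1.0]]
ft_force: [0.1, -0.6, -2.2]
grip_width: 0.211
```

Emit:
step_arm --steps '[{"tx": 0, "ty": 0, "tz": 0.001, "rx": 0, "ry": 0, "rz": 0, "claw": 1}, {"tx": 0, "ty": 0, "tz": 0.001, "rx": 0, "ry": 0, "rz": 0, "claw": 1}, {"tx": 0, "ty": 0, "tz": 0, "rx": 0, "ry": 0, "rz": 0, "claw": 1}]'

```text
time: 20.05
tcp_pos: [0.5119, 0.218, 0.2729]
tcp_rot: [[-0.951, 0.309, 0.003], [0.309, 0.951, 0.0], [-0.003, 0.001, -1.0]]
ft_force: [-0.0, 0.7, -3.4]
grip_width: 0.212
```

Emit:
step_arm --steps '[{"tx": 0, "ty": 0, "tz": 0.002, "rx": 0, "ry": 0, "rz": 0, "claw": 1}, {"tx": 0, "ty": 0, "tz": 0.002, "rx": 0, "ry": 0, "rz": 0, "claw": 1}]'

```text
time: 20.25
tcp_pos: [0.5121, 0.2182, 0.2725]
tcp_rot: [[-0.951, 0.309, 0.004], [0.309, 0.951, 0.0], [-0.004, 0.001, -1.0]]
ft_force: [-7.8, -2.5, 15.1]
grip_width: 0.21
```

Contact came at z = 0.2725, which is the seated height. I'll relax and release.

Emit:
step_arm --steps '[{"tx": 0, "ty": 0, "tz": 0, "rx": 0, "ry": 0, "rz": 0, "claw": 1}, {"tx": 0, "ty": 0, "tz": 0, "rx": 0, "ry": 0, "rz": 0, "claw": 0.7}, {"tx": 0, "ty": 0, "tz": 0, "rx": 0, "ry": 0, "rz": 0, "claw": 0.4}, {"tx": 0, "ty": 0, "tz": 0, "rx": 0, "ry": 0, "rz": 0, "claw": 0}, {"tx": 0, "ty": 0, "tz": 0, "rx": 0, "ry": 0, "rz": 0, "claw": 0}, {"tx": 0, "ty": 0, "tz": 0, "rx": 0, "ry": 0, "rz": 0, "claw": 0}]'

```text
time: 20.85
tcp_pos: [0.5133, 0.2185, 0.2732]
tcp_rot: [[-0.951, 0.309, 0.007], [0.309, 0.951, 0.001], [-0.007, 0.004, -1.0]]
ft_force: [-0.1, 0.9, 0.3]
grip_width: 0.958
```

Run:
```python
DZ=.046
import sys; sys.argv=['','w12.png']
exec(open('lids.py').read()); print(s['grip_width'],s['ft_force'])
```

```text
20.85 [0.51326787 0.21847158 0.27317351] [[-0.9509, 0.3094, 0.0075], [0.3094, 0.9509, 0.0014], [-0.0067, 0.0036, -1.0]] [ 16.4  14.9 -19.7  55.   -0.   34.4]
inner_lid 0.61 [312.4, 320.2] 2694 0.11899893522732823 [0.5127 0.2183 0.1168] (array([0.51122689, 0.21858168]), np.float64(0.006931491526576349))
outer_lid 0.64 [314.1, 262.0] 29407 0.06803515109283437 [0.5124 0.2185 0.0675] (array([0.51490475, 0.21729975]), np.float64(0.04097025846377603))
outer_lid 0.64 [314.1, 262.0] 2757 0.09347256053868347 [0.5119 0.2179 0.0936] (array([0.51196745, 0.21829398]), np.float64(0.017284275597964062))
0.9578942587848431 [-0.11442735  0.86985767  0.34985631]
```

View pics/w12.png

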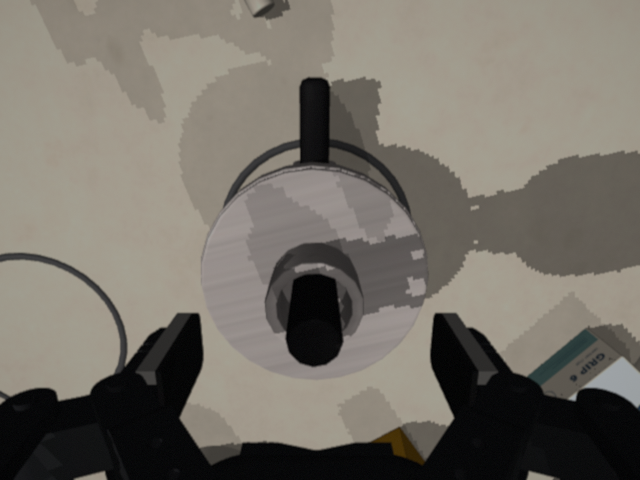

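The wrist view shows the lids seated on the tin, with the collar at px (315,290) and the knob at (315,340). Knob top measures 0.119 and cap top 0.068, both as expected when seated. I'll check that the cap is level and plan the collar grasp.

Run:
```python
from fit import *
from plan import *
s=env.read_state(); d=env.grab_frame('wrist')
m=env.silhouettes(d,'outer_lid')[0]['pixels']; P=pts(d,m,s); Q=P[abs(P[:,2]-.068)<.006]
A=np.c_[Q[:,:2]-[.512,.2183],np.ones(len(Q))]; print('plane',np.linalg.lstsq(A,Q[:,2],rcond=None)[0])
d=env.grab_frame('scene'); save(d,'s5.png')
for k,zs in [('outer_lid',(.063,.073)),('outer_lid',(.088,.098))]:
    L=env.silhouettes(d,k); P=pts(d,L[0]['pixels']); Q=P[(P[:,2]>zs[0])&(P[:,2]<zs[1])]; print(len(Q),Q.mean(0),((Q.min(0)+Q.max(0))/2).round(4))
plan([.512,.2183,.243],np.radians(162),6)
```

```text
plane [ 0.00515511 -0.00192928  0.06810982]
928 [0.5029049  0.22658517 0.06935388] [0.5101 0.2176 0.068 ]
94 [0.50738019 0.22332585 0.09347503] [0.5121 0.2186 0.093 ]
{'tx': 0.0002, 'ty': -0.0001, 'tz': 0.005, 'rx': 0.001, 'ry': 0.001}
{'tx': 0.0002, 'ty': -0.0001, 'tz': 0.0051, 'rx': 0.001, 'ry': 0.001}
{'tx': 0.0002, 'ty': -0.0001, 'tz': 0.005, 'ry': 0.001}
{'tx': 0.0002, 'ty': -0.0001, 'tz': 0.0051, 'rx': 0.001, 'ry': 0.001}
{'tx': 0.0002, 'ty': -0.0001, 'tz': 0.005, 'ry': 0.001}
{'tx': 0.0002, 'ty': -0.0001, 'tz': 0.0051, 'rx': 0.001, 'ry': 0.002}
now [0.5132 0.2185 0.2733] 161.98
```

View pics/s5.png

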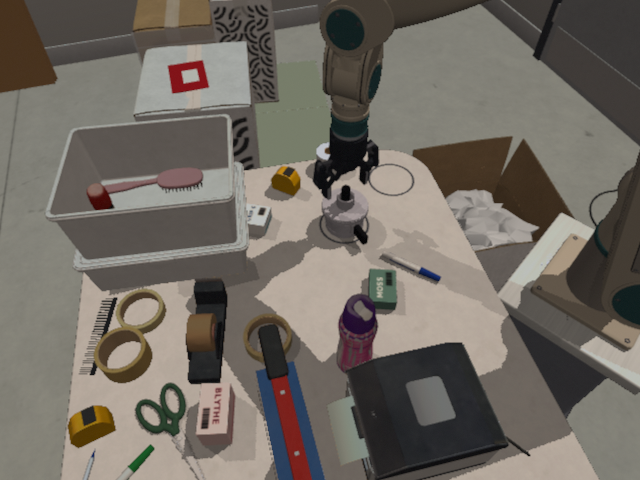

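The cap is level to about 0.3° and seated on the tin at px (345,210). I'll descend to the collar.

Emit:
step_arm --steps '[{"tx": 0, "ty": 0, "tz": 0.006, "rx": 0, "ry": 0.002, "rz": 0, "claw": 0}, {"tx": 0, "ty": 0, "tz": 0.006, "rx": 0.001, "ry": 0.002, "rz": 0, "claw": 0}, {"tx": 0, "ty": 0, "tz": 0.006, "rx": 0.001, "ry": 0.002, "rz": 0, "claw": 0}, {"tx": 0, "ty": 0, "tz": 0.005, "rx": 0, "ry": 0.002, "rz": 0, "claw": 0}, {"tx": 0, "ty": 0, "tz": 0, "rx": 0, "ry": 0, "rz": 0, "claw": 0}, {"tx": 0, "ty": 0, "tz": 0, "rx": 0, "ry": 0, "rz": 0, "claw": 0}]'

```text
time: 21.9
tcp_pos: [0.5129, 0.2184, 0.2473]
tcp_rot: [[-0.951, 0.309, -0.003], [0.309, 0.951, 0.002], [0.003, 0.0, -1.0]]
ft_force: [-0.5, -0.3, 0.1]
grip_width: 0.998
```

Run:
```python
DZ=.046
import sys; sys.argv=['','w13.png']
exec(open('lids.py').read()); print(s['grip_width'],s['ft_force'])
from plan import *
plan([.512,.2183,.243],np.radians(162),2)
```

```text
21.9 [0.51288652 0.21837599 0.24734403] [[-0.9509, 0.3094, -0.003], [0.3094, 0.9509, 0.0015], [0.0034, 0.0005, -1.0]] [ 16.4  16.6 -20.9  52.5   0.1  34.4]
inner_lid 0.87 [314.6, 366.6] 3933 0.11885234196968407 [0.5122 0.2183 0.1171] (array([0.51094773, 0.21867008]), np.float64(0.006907561042370971))
outer_lid 0.68 [607.6, 385.5] 0   
outer_lid 0.68 [607.6, 385.5] 0   
0.9981409614098458 [-0.49196876 -0.26422439  0.14296286]
{'tx': 0.0005, 'ty': -0.0002, 'tz': 0.0025, 'rx': 0.001, 'ry': -0.001}
{'tx': 0.0005, 'ty': -0.0003, 'tz': 0.0024, 'ry': -0.001}
now [0.5131 0.2185 0.2479] 161.98
```

View pics/w13.png

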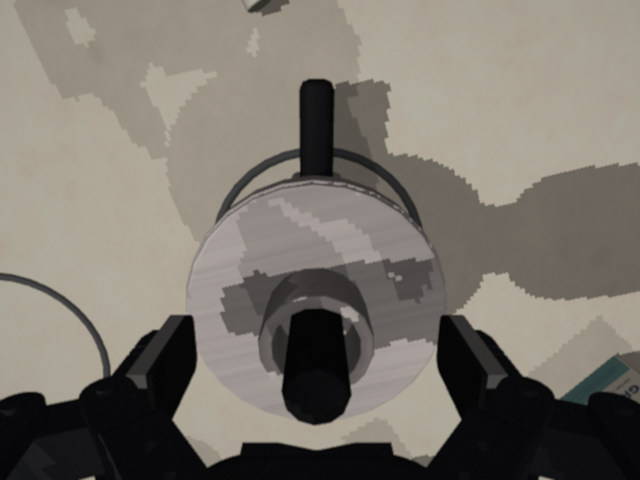

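The collar is centred at px (316,340). The outer_lid detection in this frame was spurious, at the far right, so I ignore it. Final few mm, then a gentle close.

Emit:
step_arm --steps '[{"tx": 0.0005, "ty": -0.0002, "tz": 0.0025, "rx": 0, "ry": -0.001, "rz": 0, "claw": 0}, {"tx": 0.0005, "ty": 0, "tz": 0.0015, "rx": 0, "ry": -0.001, "rz": 0, "claw": 0.2}, {"tx": 0, "ty": 0, "tz": 0, "rx": 0, "ry": 0, "rz": 0, "claw": 0.35}, {"tx": 0, "ty": 0, "tz": 0, "rx": 0, "ry": 0, "rz": 0, "claw": 0.45}, {"tx": 0, "ty": 0, "tz": 0, "rx": 0, "ry": 0, "rz": 0, "claw": 0.5}, {"tx": 0, "ty": 0, "tz": 0, "rx": 0, "ry": 0, "rz": 0, "claw": 0.5}, {"tx": 0, "ty": 0, "tz": 0, "rx": 0, "ry": 0, "rz": 0, "claw": 0.5}]' --grip_force 30

```text
time: 22.8
tcp_pos: [0.5123, 0.2187, 0.2444]
tcp_rot: [[-0.951, 0.309, 0.002], [0.309, 0.951, 0.002], [-0.001, 0.002, -1.0]]
ft_force: [-0.2, -0.2, 0.8]
grip_width: 0.497
```

Emit:
step_arm --steps '[{"tx": 0, "ty": 0, "tz": 0, "rx": 0, "ry": 0, "rz": 0, "claw": 0.6}, {"tx": 0, "ty": 0, "tz": 0, "rx": 0, "ry": 0, "rz": 0, "claw": 0.8}, {"tx": 0, "ty": 0, "tz": 0, "rx": 0, "ry": 0, "rz": 0, "claw": 1}, {"tx": 0, "ty": 0, "tz": 0, "rx": 0, "ry": 0, "rz": 0, "claw": 1}]'

```text
time: 23.2
tcp_pos: [0.5125, 0.2187, 0.2447]
tcp_rot: [[-0.951, 0.309, 0.002], [0.309, 0.951, 0.002], [-0.002, 0.002, -1.0]]
ft_force: [0.3, 0.9, 0.7]
grip_width: 0.452
```

Run:
```python
DZ=.046
import sys; sys.argv=['','w14.png']
exec(open('lids.py').read()); print(s['grip_width'],s['ft_force'],s['ft_torque'])
d=env.grab_frame('scene'); save(d,'s6.png')
for n in ['outer_lid','inner_lid','tin']:
  for r in env.silhouettes(d,n)[:1]:
    P=pts(d,r['pixels']); print(n,r['xy'],P.min(0).round(3),P.max(0).round(3))
```

```text
23.2 [0.51246087 0.21874862 0.24469064] [[-0.951, 0.3093, 0.0022], [0.3093, 0.951, 0.0017], [-0.0015, 0.0022, -1.0]] [ 16.5  16.7 -21.3  51.9   0.1  34.5]
inner_lid 0.66 [313.3, 370.8] 4143 0.11881687769489024 [0.5121 0.2183 0.1169] (array([0.51098784, 0.21871983]), np.float64(0.006948395783764543))
outer_lid 0.77 [317.4, 273.3] 28912 0.0679976171522685 [0.5127 0.219  0.0675] (array([0.51626703, 0.21754788]), np.float64(0.042714230515821884))
outer_lid 0.77 [317.4, 273.3] 3993 0.09337869838230042 [0.5123 0.2243 0.0935] (array([0.5120951 , 0.21892389]), np.float64(0.017248461982027567))
0.45248121636464983 [0.28229829 0.88382242 0.74996677] [-0.04415103  0.07902254  0.00489018]
outer_lid [347.1, 210.2] [0.459 0.168 0.044] [0.561 0.272 0.099]
inner_lid [344.4, 192.7] [0.502 0.21  0.084] [0.529 0.244 0.124]
tin [347.5, 229.7] [ 0.427  0.204 -0.001] [0.537 0.267 0.052]
```

View pics/w14.png

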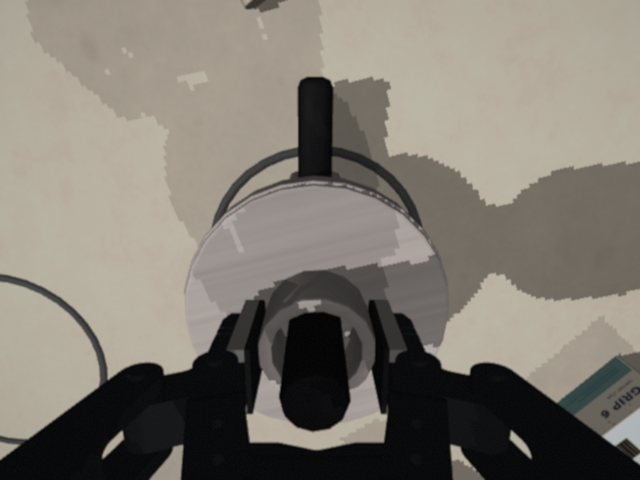

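The collar is gripped: the opening reads 38.5 mm against 40, and the knob is free inside it. Slow vertical lift, checking as it rises.

Emit:
step_arm --steps '[{"tx": 0, "ty": 0, "tz": -0.002, "rx": 0, "ry": 0, "rz": 0, "claw": 1}, {"tx": 0, "ty": 0, "tz": -0.003, "rx": 0, "ry": 0, "rz": 0, "claw": 1}, {"tx": 0, "ty": 0, "tz": -0.004, "rx": 0, "ry": 0, "rz": 0, "claw": 1}, {"tx": 0, "ty": 0, "tz": -0.004, "rx": 0, "ry": 0, "rz": 0, "claw": 1}, {"tx": 0, "ty": 0, "tz": -0.004, "rx": 0, "ry": 0, "rz": 0, "claw": 1}]'

```text
time: 24.1
tcp_pos: [0.5115, 0.2184, 0.2615]
tcp_rot: [[-0.951, 0.309, -0.001], [0.309, 0.951, 0.001], [0.001, 0.001, -1.0]]
ft_force: [0.7, 0.4, -1.9]
grip_width: 0.449
```

Run:
```python
from plan import *
s=env.read_state(); print(s['grip_width'],s['ft_force'],s['ft_torque'],s['tcp_rot'][:,2])
d=env.grab_frame('scene'); save(d,'s7.png')
for n in ['outer_lid','inner_lid','tin']:
  for r in env.silhouettes(d,n)[:1]:
    P=pts(d,r['pixels']); print(n,r['xy'],P.min(0).round(3),P.max(0).round(3))
plan([.5125,.2187,.322],np.radians(162),12)
```

```text
0.448838025154663 [ 0.65848068  0.3522006  -1.8536831 ] [ 0.02133963 -0.00256302  0.01369007] [-1.08756459e-03  8.92573981e-04 -9.99999010e-01]
outer_lid [347.9, 205.5] [0.457 0.099 0.   ] [0.61  0.272 0.145]
inner_lid [342.2, 190.8] [0.498 0.21  0.103] [0.519 0.231 0.124]
tin [347.4, 226.2] [ 0.426  0.173 -0.002] [0.538 0.264 0.074]
{'tx': -0.0001, 'tz': -0.0051}
{'tx': -0.0001, 'ty': 0.0001, 'tz': -0.005}
{'tx': -0.0001, 'tz': -0.0051}
{'ty': 0.0001, 'tz': -0.005}
{'tx': -0.0001, 'tz': -0.0051}
{'ty': 0.0001, 'tz': -0.005}
{'tx': -0.0001, 'tz': -0.0051}
{'ty': 0.0001, 'tz': -0.005}
{'tx': -0.0001, 'tz': -0.0051}
{'ty': 0.0001, 'tz': -0.005}
{'tx': -0.0001, 'tz': -0.0051}
{'ty': 0.0001, 'tz': -0.005, 'rx': 0.001, 'ry': -0.001}
now [0.5116 0.2185 0.2614] 161.98
```

View pics/s7.png

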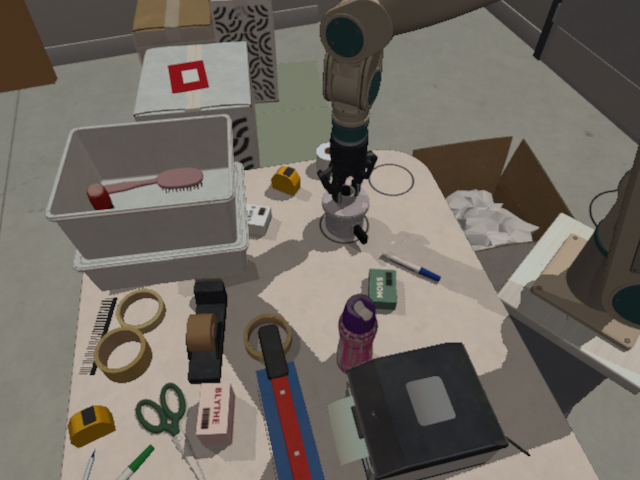

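The outer lid has risen about 17 mm while the knob top is unchanged. I continue straight up.

Emit:
step_arm --steps '[{"tx": -0.0002, "ty": 0, "tz": -0.004, "rx": 0, "ry": 0, "rz": 0, "claw": 1}, {"tx": -0.0002, "ty": 0, "tz": -0.005, "rx": 0, "ry": 0, "rz": 0, "claw": 1}, {"tx": -0.0002, "ty": 0, "tz": -0.005, "rx": 0, "ry": 0, "rz": 0, "claw": 1}, {"tx": 0, "ty": 0, "tz": -0.005, "rx": 0, "ry": 0, "rz": 0, "claw": 1}, {"tx": 0, "ty": 0, "tz": -0.005, "rx": 0, "ry": 0, "rz": 0, "claw": 1}, {"tx": 0, "ty": 0, "tz": -0.005, "rx": 0, "ry": 0, "rz": 0, "claw": 1}]'

```text
time: 24.9
tcp_pos: [0.5118, 0.2181, 0.2918]
tcp_rot: [[-0.951, 0.309, -0.002], [0.309, 0.951, 0.001], [0.003, -0.0, -1.0]]
ft_force: [-0.0, -0.4, -1.0]
grip_width: 0.449
```

Run:
```python
from plan import *
s=env.read_state(); print(s['tcp_rot'][:,2])
plan([.5122,.2186,.326],np.radians(162),7)
```

```text
[-2.48457949e-03  5.66383829e-04 -9.99996753e-01]
{'ty': 0.0001, 'tz': -0.0049}
{'ty': 0.0001, 'tz': -0.0049}
{'ty': 0.0001, 'tz': -0.0049, 'ry': -0.001}
{'ty': 0.0001, 'tz': -0.0049}
{'tx': -0.0001, 'ty': 0.0001, 'tz': -0.0049, 'ry': -0.001}
{'ty': 0.0001, 'tz': -0.0048}
{'tx': -0.0001, 'tz': -0.0049, 'ry': -0.001}
now [0.5118 0.2181 0.2918] 161.98
```

Emit:
step_arm --steps '[{"tx": 0, "ty": 0, "tz": -0.005, "rx": 0, "ry": -0.001, "rz": 0, "claw": 1}, {"tx": 0, "ty": 0, "tz": -0.005, "rx": 0, "ry": 0, "rz": 0, "claw": 1}, {"tx": 0, "ty": 0, "tz": -0.005, "rx": 0, "ry": -0.001, "rz": 0, "claw": 1}, {"tx": 0, "ty": 0, "tz": -0.005, "rx": 0, "ry": 0, "rz": 0, "claw": 1}, {"tx": 0, "ty": 0, "tz": -0.005, "rx": 0, "ry": 0, "rz": 0, "claw": 1}, {"tx": 0, "ty": 0, "tz": -0.004, "rx": 0, "ry": 0, "rz": 0, "claw": 1}, {"tx": 0, "ty": 0, "tz": -0.003, "rx": 0, "ry": 0, "rz": 0, "claw": 1}, {"tx": 0, "ty": 0, "tz": 0, "rx": 0, "ry": 0, "rz": 0, "claw": 1}, {"tx": 0, "ty": 0, "tz": 0, "rx": 0, "ry": 0, "rz": 0, "claw": 1}, {"tx": 0, "ty": 0, "tz": 0, "rx": 0, "ry": 0, "rz": 0, "claw": 1}]'

```text
time: 25.9
tcp_pos: [0.512, 0.2182, 0.3279]
tcp_rot: [[-0.951, 0.309, 0.001], [0.309, 0.951, 0.0], [-0.001, 0.001, -1.0]]
ft_force: [-0.8, -0.3, -2.4]
grip_width: 0.451
```

Run:
```python
from fit import *
s=env.read_state(); print(s['time'],s['tcp_pos'],s['tcp_rot'][:,2],s['ft_force'],s['qvel'],s['grip_width'])
for c in ['scene','top','wrist']:
  d=env.grab_frame(c); save(d,c+'9.png')
  for n in ['outer_lid','inner_lid','tin','ring_start','ring_empty'][:3]:
   for r in env.silhouettes(d,n)[:1]:
    P=pts(d,r['pixels'],s); print(c,n,round(r['p'],2),r['xy'],np.percentile(P,1,axis=0).round(3),np.percentile(P,99,axis=0).round(3))
    if n=='outer_lid' and c=='wrist':
        h=.068+s['tcp_pos'][2]-.2447; Q=P[abs(P[:,2]-h)<.006]; print('plane',h,np.linalg.lstsq(np.c_[Q[:,:2]-[.512,.2185],np.ones(len(Q))],Q[:,2],rcond=None)[0])
```

```text
25.9 [0.51201469 0.21816523 0.32787323] [ 1.34456558e-03  3.35563835e-04 -9.99999040e-01] [-0.75606075 -0.34539527 -2.39276337] [ 0.07854561  0.11932677 -0.11369479  0.01606162  0.0691662  -0.00445183] 0.45071009799344364
scene outer_lid 0.78 [345.9, 181.8] [0.46  0.045 0.001] [0.646 0.27  0.183]
scene inner_lid 0.7 [342.3, 206.8] [0.467 0.149 0.004] [0.555 0.263 0.087]
scene tin 0.69 [346.8, 226.0] [0.428 0.201 0.002] [0.537 0.263 0.062]
top outer_lid 0.69 [344.3, 260.2] [0.461 0.188 0.038] [0.555 0.269 0.154]
top tin 0.52 [339.1, 283.1] [ 0.427  0.225 -0.   ] [0.469 0.25  0.05 ]
wrist outer_lid 0.81 [317.2, 282.5] [0.461 0.171 0.144] [0.56  0.267 0.178]
plane 0.15117322788742157 [ 0.00837137 -0.00414324  0.15139936]
wrist inner_lid 0.77 [315.3, 175.6] [0.466 0.195 0.062] [0.558 0.254 0.066]
wrist tin 0.65 [314.9, 135.3] [0.428 0.208 0.001] [0.483 0.251 0.054]
```

View pics/scene9.png

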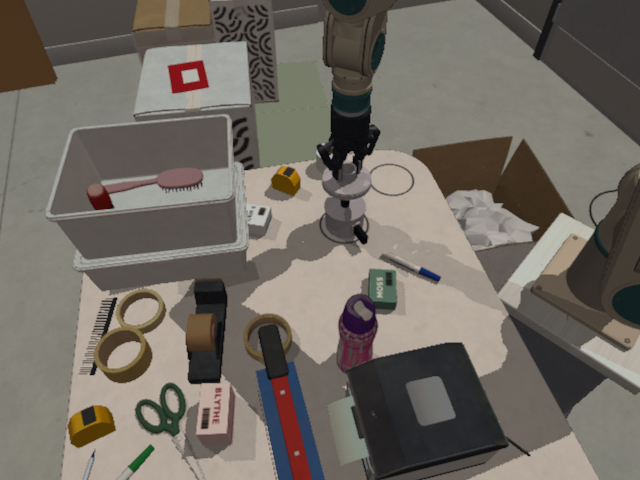

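View pics/wrist9.png

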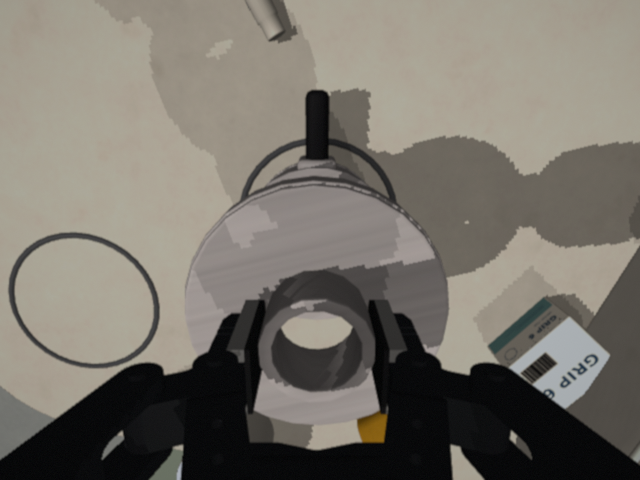

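The wrist view shows the outer lid held by its collar at px (317,330), empty of the knob. The scene view shows the inner lid and knob at px (345,205), still on the tin in its ring. The arm is still and the lid is level, so I hand in.

```bash
python3 -c "
from h import *
s=env.read_state(); print(s['time'],s['tcp_pos'],s['qvel'].round(2),s['grip_width']); print(env.hand_in())"
```

```text
26.5 [0.5120812  0.2181757  0.32802869] [ 0.    0.12 -0.12 -0.04 -0.03  0.04] 0.4529589667722508
the job is handed in; nothing more can be done
None
```

I finished the job in order and handed it in at 26.5 s; the hand-in reports no verdict.

- **Tin:** I slid it by its handle into the empty ring, without lifting. After release its centre measured about 1 mm from the ring's centre.
- **Lids:** I carried both together by the knob and lowered them in small steps. They touched at the expected seated height, with a brief 15 N press. After release the knob top was at 119 mm (120 expected), the outer lid's top at 68 mm, and level to about 0.3°.
- **Outer lid:** It is held by its collar with a 30 N grip, raised 83 mm (68 needed), so its lower edge is about 15 mm above the knob. It measured level to about 0.5°, and the arm showed only sensor-noise movement.
- **Inner lid:** Its flange top measured 62–66 mm (64 when seated), so it stayed put on the tin. The bystanders look unmoved in the last scene picture; I did not measure them again.

**Checks that disagreed:**
- The network gave one false outer-lid detection while I lined up the collar grasp. I ignored it, as the picture clearly showed the lid.
- One check of the tin by the fixed cameras failed because the rim was hidden. The wrist camera supplied that measurement instead.

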